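Bring a gear wheel to the measuring microscope with the lifter

ROBOT

A 6-joint arm with a two-finger parallel gripper is mounted at the origin on the work surface. World frame = base frame: x ahead of the robot, y to its left, z up, the work surface at z = 0. Lengths are in m, angles in degrees, forces in N, time in s.
With the tool pointing down it reaches from about 0.25 to 0.725 m from the base axis. Payload 9.7 kg.
Tool frame: the origin (TCP) lies at the very end of the fingers, on their centre line; the grasp point (between the pads) lies 19 mm behind it; z points along the fingers, y is the line along which they close (so a half turn about z gives the same grasp; the last joint's range is limited). The gripper opens to 85 mm and grips with 20 to 120 N. Pads are 22 mm wide; open, the fingers measure 114 mm over their backs; the gripper's body (76 mm by 85 mm) begins 54 mm behind the grasp point. The pads swing forward as they close: fully open they stand 13 mm farther back than shut.
Start: joints at [-69.099, 4.979, 10.078, 95.1, 0, 90], TCP at [0.196, -0.514, 0.206] pointing down, gripper open.
Joint ranges: [-179.16, 179.16], [-48.56, 103.87], [-65.8, 70.77], [-126.05, 130.52], [-82.76, 87.17], [-180, 180]. Speed limits (degrees/s): [127.2, 127.2, 147.25, 180, 180, 180].

INTERFACE

Orientations are given as [roll, pitch, yaw] about the fixed x, y, z axes, in that order (R = Rz(yaw) Ry(pitch) Rx(roll)).
In Python, from workcell import telemetry, optics, workorder gives the robot as it stands.
- The arm moves only by the shell command python3 -m handwheel 'ROWS' [FORCE]. ROWS is JSON, a list of rows, each an object of numbers: "tx", "ty", "tz": the shift along the tool's x, y, z in m; "ax", "ay", "az": the turn, a rotation vector about the tool's x, y, z in degrees; "jaw": the gripper command: -1 is shut, 1 is fully open, values between are in proportion. A call has exactly 10 rows; each row shifts and turns the commanded pose from where the row before left it, along the tool's axes as they then stand; what a row does not reach is not made up. A row lasts 1/8 s, in which the tool goes at most 62.5 mm and 10.7 degrees, less where a joint would pass 70% of its speed; a pose out of reach is approached as far as the arm can. A call is refused whole if a number of a shift passes 0.0625 or a number of a turn 10.7, either way. A call with a gripper value outside its range is refused whole. The fingers move at their own pace and stop on an object; FORCE is the grip in N (left out, the last holds). Time passes only in rows, so rows that do not move let the fingers close, or fill a call up. It gives the time, the measured TCP pose, the force, the opening and the grip force at its end, in the units of the state.
- telemetry.get_obs(): the state, without advancing time (a new reading comes with each control period).
- optics.camera(name): name is "side" or "top" or "wrist"; returns a dict with "color" (400x640x3 uint8, red, green, blue), "K" (3x3 intrinsics, pixels), "k1" (the pictures are not rectified: a ray, as slopes to the right and down, at radius r is drawn at 1 + k1 r^2 times it, then the intrinsics apply), "extrinsics" (4x4, takes a point from camera to world coordinates); the wrist camera has in their place "mount" (4x4, takes a point from camera to tool coordinates, whose origin is the TCP and whose axes are the flange's). Camera axes: x right, y down, z forward; pixel columns grow to the right and rows downward; lengths in m; the calibration is good to about 2 mm. A picture is of the moment at which its call begins: read the wrist's pose just before it. There is no depth.
- workorder.job_done(): hands the job in; it is judged then, once.
The state is a dict: "time": time; "q": joint angles; "qd": joint speeds; "joint_efforts": joint torques, N m; "ee_pos": TCP position; "tcp_rot": TCP orientation; "wrist_force": force on the tool from outside, world axes, zero at the start; "torque": the same for the moment, N m; "opening": finger opening in m; "grasp_force": force on a finger pad.
Only numpy, scipy, OpenCV 4.12 (cv2) and the standard library are available. Lean on these libraries where they do the work, as an engineer would, in place of code of your own. Each camera call takes 0.05 s, during which the arm holds its last target. There are 200 camera calls.

TASK

Take the flat lifter by its upright grip, slide its blade under the toothed gear wheel, between the rails of its rack, lift the wheel and set it down flat and centred on the two rails of the microscope's carriage; touch the wheel with nothing but the lifter and never tip it. Draw the blade out, lay the lifter back flat on the middle of its rubber mat, lengthwise, and then push the carriage all the way in under the microscope. Leave the plain disc and the other things on the table where they are.

Things in the scene. Friction and masses are not known exactly. Their poses are not given: they have to be found in the camera images.
- gear: Toothed gear wheel of bare aluminium, 130 mm across the teeth, 6 mm thick, about 0.2 kg, lying flat on one of the two racks (either one); dark 28 mm centre spot and five 18 mm dark spots on top. Origin: centre of its underside.
- disc: Plain round aluminium disc with smooth rim, also 130 mm across and 6 mm thick, lying on the other rack; must stay. Origin: centre of its underside.
- rack_a: Low fixed rack: base plate 140 (x) x 120 x 6 mm, two white rails along x, 140 long, 12 wide, 22 tall, at y = -46 and +46 mm; the slot between is 80 mm wide, 22 high, open at both ends. Rail tops 28 mm above the table. x points away from the robot; enter by the -x end. Wheel or disc lies within 8 mm of its middle. Origin: centre of underside.
- rack_b: Second rack, the same as rack_a, farther to the left.
- lifter: Lifter, 0.22 kg, flat on its mat. Steel blade 60 wide, 3 thick, from x = -90 (heel) to +60 mm (tip). At x = -105: heel block 32 (x) x 50 x 12 mm, 16 mm neck, and upright black grip 26 x 26 mm square from z = 35 to 107, faces square to x and y, pinched from above across either pair. Origin: underside of the blade, beneath where the load's centre belongs; x points to the tip.
- mat: Flat fixed black rubber mat, 190 (x) x 80 (y) x 4 mm, x lengthwise; the lifter lies on it at the start with its origin within 10 mm of the mat's centre and its tip towards the mat's +x. Origin: centre of underside.
- microscope: Fixed white microscope. Base 200 mm in x (-100 to 100), 520 in y (-370 to 150), 30 high; column at y = -275 to -355; round head and lens, 60 mm wide, hang over x = 0, y = -120, lens underside 205 mm up; arm above 310. Origin: on the table, under the carriage's middle when joint carriage is 0. x points away from the robot; -y is the way the carriage goes in.
- carriage (a joint): Carriage travel in m along the microscope's -y: 0 fully out, 0.12 fully in at its stop, under the lens; starts 0 to 0.035; 2.5 N friction, stays where left. Plate x -75 to 75, y -70 to 130 mm about its middle, top 45 mm above the table; two rails along x as on the racks (22 tall, at y = -46 and +46, 80 mm slot open at both ends), tops 67 mm above the table.
- carriage_seat (a point): Middle of the carriage at the height of its rail tops, 67 mm above the table: where the centre of the wheel's underside belongs. Axes as the microscope's; moves with the carriage.
- carriage_post (a point): Top centre of the carriage's upright round black post (22 mm diameter, from 45 to 100 mm above the table; this point at 100 mm), which stands 112 mm from the carriage's middle on its +y side; to push the carriage by. Axes as the microscope's.
- oil_bottle: White oil bottle, 56 mm wide, 150 tall; a bystander to leave alone. Origin: centre of underside.
- jar: Glass jar with steel lid, 70 mm wide, 90 tall; a bystander to leave alone. Origin: centre of underside.
- pinion: Dark steel bevel pinion blank, 90 mm wide, 60 tall; a bystander to leave alone. Origin: centre of underside.
- eyepiece: Black eyepiece barrel standing up, 38 mm wide, 55 tall, near the robot; a bystander to leave alone. Origin: centre of underside.
- gauge_case: Wooden gauge case, 100 x 60 x 28 mm, near the robot, right of the mat; a bystander to leave alone. Origin: centre of underside.
- shaft: Steel shaft, 130 mm long, on two small blocks, at the far edge; a bystander to leave alone. Origin: centre of underside.
Not all that is in view belongs to the job. Leave any purple or turquoise look-alike of the lifter alone.

How it is judged:
By the outcome, as a careful person would: the job done as asked, in the order asked, and still so for the second after the job is handed in, with the robot touching nothing.
It also fails if it takes over 64 s, if anything falls off the work surface, if the arm or the gripper's body presses on something with over 40 N, if the wrist force passes 120 N, or if a joint passes its speed limit or range.

## Working session

There is one attempt and no reset: what is moved stays moved. The work goes in short steps, Python scripts to look and compute and a shell command to move; the robot and the scene stay as the last step left them, time stands still between calls to the robot, and variables do not carry over. Pictures are saved under pics/ and viewed, at most 10 in all, crops included, and the job is handed in when it is done.

```bash
ls; mkdir -p pics; cat > h.py <<'E'
import numpy as np, cv2
from scipy.spatial.transform import Rotation as R
from workcell import telemetry, optics
def snap(n):
    o=telemetry.get_obs(); c=optics.camera(n)
    if n=='wrist':
        T=np.eye(4); T[:3,:3]=R.from_euler('xyz',o['tcp_rot'],degrees=True).as_matrix(); T[:3,3]=o['ee_pos']
        c['E']=T@np.array(c['mount'])
    else: c['E']=np.array(c['extrinsics'])
    return c
def save(c,f,crop=None,s=1):
    im=c['color'][:,:,::-1]
    if crop: x0,y0,x1,y1=crop; im=im[y0:y1,x0:x1]
    cv2.imwrite(f,cv2.resize(im,None,fx=s,fy=s,interpolation=cv2.INTER_CUBIC))
    np.savez(f[:-4],K=c['K'],k1=c['k1'],E=c['E'],im=c['color'])
def px2w(c,uv,z):
    K=np.array(c['K']);k1=float(c['k1']);E=c['E'];out=[]
    for u,v in np.atleast_2d(uv):
        d=np.array([(u-K[0,2])/K[0,0],(v-K[1,2])/K[1,1]]);s=d.copy()
        for _ in range(20): s=d/(1+k1*(s@s))
        r=E[:3,:3]@np.array([s[0],s[1],1]);t=(z-E[2,3])/r[2]; out.append(E[:3,3]+t*r)
    return np.array(out)
def w2px(c,P):
    K=np.array(c['K']);k1=float(c['k1']);E=c['E']
    p=(np.atleast_2d(P)-E[:3,3])@E[:3,:3]; s=p[:,:2]/p[:,2:]
    s=s*(1+k1*(s**2).sum(1,keepdims=True)); return s*[K[0,0],K[1,1]]+[K[0,2],K[1,2]]
E
python3 - <<'E'
from h import *
o=telemetry.get_obs(); print(o['ee_pos'],o['tcp_rot'],o['time'],o['opening'])
for n in('top','side','wrist'):
    c=snap(n); save(c,f'pics/{n}0.png',s=1.25); print(n,np.round(c['E'],3).tolist(),c['k1'])
E
```

```text
pics
[ 0.19616315 -0.51355628  0.20487802] [-1.79923924e+02 -9.53830022e-04  2.09051334e+01] 0.0 0.08557027271592692
top [[0.028, -0.992, 0.121, 0.306], [-1.0, -0.029, -0.007, 0.041], [0.01, -0.121, -0.993, 1.483], [0.0, 0.0, 0.0, 1.0]] -0.04865413962879051
side [[-0.778, -0.352, 0.52, -0.151], [-0.628, 0.405, -0.664, 0.872], [0.023, -0.843, -0.537, 0.762], [0.0, 0.0, 0.0, 1.0]] 0.006630552938599826
wrist [[0.356, -0.888, -0.29, 0.27], [-0.934, -0.339, -0.109, -0.485], [-0.001, 0.31, -0.951, 0.373], [0.0, 0.0, 0.0, 1.0]] -0.05406236068491162
```

View pics/top0.png

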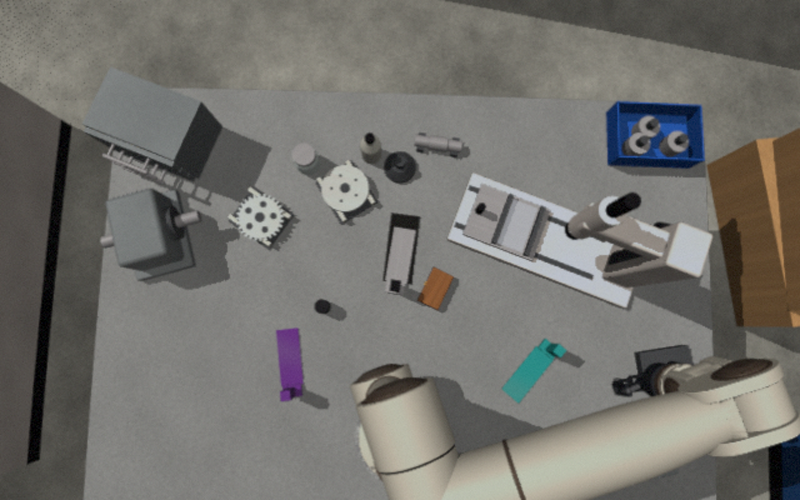

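View pics/side0.png

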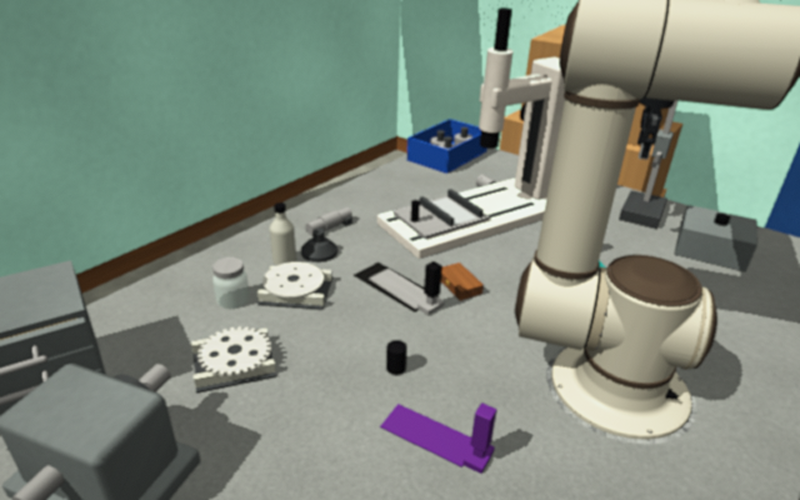

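The top picture shows the toothed gear on the left rack at about (260,217) and the plain disc at (345,187). The steel lifter on its black mat is at (400,255) with its grip at (395,287). The look-alikes are purple (288,360) and turquoise (535,370). The carriage is at (507,222) with its post at (481,209). The steel lifter on the mat and the toothed wheel match the description, so I'll confirm both in an enlarged crop.

```bash
python3 - <<'E'
import numpy as np,cv2
im=np.load('pics/top0.npz')['im'][:,:,::-1]
a=cv2.resize(im[135:205,175:245],None,fx=5.6,fy=5.6,interpolation=cv2.INTER_CUBIC) # gear
b=cv2.resize(im[165:245,290:360],None,fx=5.6,fy=5.6,interpolation=cv2.INTER_CUBIC)
a=cv2.copyMakeBorder(a,0,b.shape[0]-a.shape[0],0,0,0)
cv2.imwrite('pics/c1.png',np.hstack([a,b]))
cv2.imwrite('pics/c2.png',cv2.resize(im[130:250,350:510],None,fx=5,fy=5,interpolation=cv2.INTER_CUBIC))
E
```

```text
(no output)
```

View pics/c1.png

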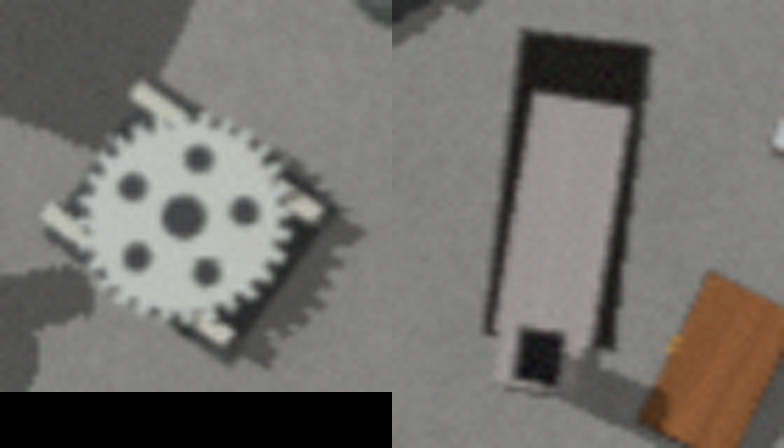

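View pics/c2.png

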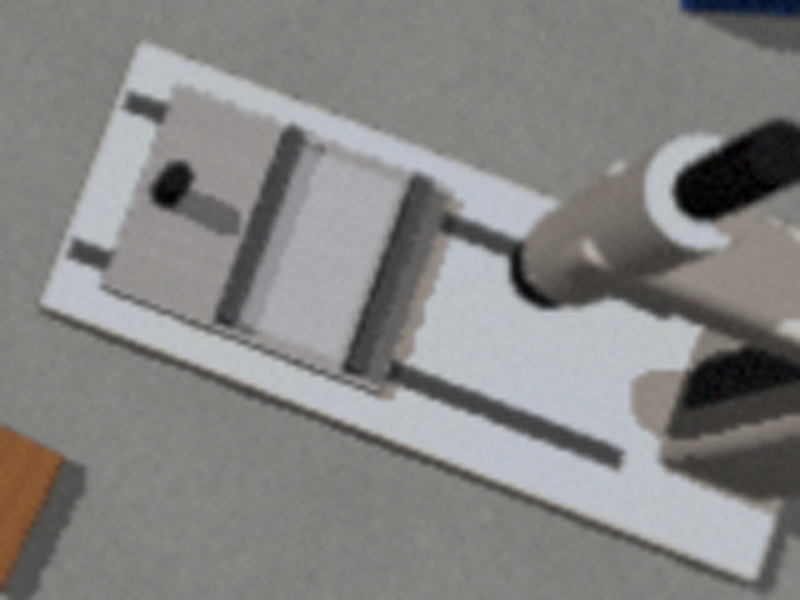

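The crops confirm both: a toothed wheel with one centre spot and five small ones on the left rack, and a bare steel lifter with a square black grip at crop (540,357). In the carriage crop, the rails run (295,130)-(228,320) and (425,180)-(360,375), with the post top near (178,178).

```bash
cat >> h.py <<'E'
def load(f):
    d=np.load(f); return {k:d[k] for k in d}
E
python3 - <<'E'
from h import *
c=load('pics/top0.npz')
g=lambda p,o,s:np.array(p,float)/s+o-0.5+0.5/s
f=lambda n,p,o,s,z:print(n,np.round(px2w(c,g(p,np.array(o),s),z)[:,:2],4).tolist())
G=([175,135],5.6)
f('gear c',[[184,217]],*G,.034); f('spots',[[199,158],[246,211],[208,272],[137,257],[132,186]],*G,.034)
f('railends',[[140,88],[315,212],[48,215],[222,332]],*G,.028)
L=([290-70,165],5.6)
f('blade tip',[[530,92],[630,103]],*L,.007); f('blade heel',[[497,328],[600,345]],*L,.007)
f('grip',[[540,357]],*L,.111); f('mat',[[523,30],[650,45],[487,332],[612,348]],*L,.004)
M=([350,130],5)
f('base',[[140,42],[42,305],[757,582]],*M,.03); f('post',[[178,178]],*M,.1)
f('rails',[[295,130],[228,320],[425,180],[360,375]],*M,.067)
f('plate',[[178,88],[105,286]],*M,.045)
E
```

```text
gear c [[0.5743, 0.4051]]
spots [[0.6109, 0.3981], [0.5791, 0.3676], [0.541, 0.3885], [0.549, 0.4321], [0.5925, 0.4379]]
railends [[0.6548, 0.4385], [0.5808, 0.3269], [0.5743, 0.4897], [0.5056, 0.3793]]
blade tip [[0.5632, 0.0424], [0.5582, -0.0192]]
blade heel [[0.4173, 0.0583], [0.4088, -0.0046]]
grip [[0.3938, 0.0323]]
mat [[0.6025, 0.0479], [0.5954, -0.0308], [0.4149, 0.0643], [0.4074, -0.012]]
base [[0.716, -0.1713], [0.5308, -0.1066], [0.3566, -0.5938]]
post [[0.6061, -0.1867]]
rails [[0.6485, -0.2705], [0.5188, -0.2261], [0.6173, -0.3579], [0.4847, -0.3139]]
plate [[0.6804, -0.1953], [0.5426, -0.1472]]
```

Estimates agree with the given sizes:

| Item | Position (m) | Yaw (°) |
|---|---|---|
| Lifter origin | (0.501, 0.018) | -5.6 |
| Lifter grip | about (0.395, 0.030) | – |
| Gear | (0.574, 0.405) | – |
| Rack | – | 57 |
| Carriage seat | (0.568, -0.292) | -19.3 |

I'll move above the grip with the fingers closing along the lifter's x, so tool yaw is 84.4.

```bash
cat > plan.py <<'E'
import sys
from h import *
# usage: plan.py x y z yaw -> total shift in tool axes (before turning), turn about tool axes
o=telemetry.get_obs(); M=R.from_euler('xyz',o['tcp_rot'],degrees=True)
x,y,z,w=map(float,sys.argv[1:5]); T=R.from_euler('xyz',[180,0,w],degrees=True)
print('now',np.round(o['ee_pos'],4),np.round(o['tcp_rot'],2),'t',round(o['time'],2),'op',round(o['opening'],4),'gf',round(o['grasp_force'],1),'F',np.round(o['wrist_force'],1),'tq',np.round(o['torque'],2))
d=np.array([x,y,z])-o['ee_pos']
print('shift now-axes mm',np.round(M.inv().apply(d)*1e3,1),'after-turn axes',np.round(T.inv().apply(d)*1e3,1),'turn',np.round((M.inv()*T).as_rotvec(degrees=True),2))
E
python3 plan.py .395 .030 .205 84.4
```

```text
now [ 0.1961 -0.5136  0.205 ] [-179.94    0.     20.9 ] t 0.15 op 0.0855 gf 0.0 F [ 1.  -0.3 -0. ] tq [-0.05  0.03  0.05]
shift now-axes mm [ 379.7 -436.9    0.5] after-turn axes [560.4 144.9   0. ] turn [-5.00e-02 -3.00e-02 -6.35e+01]
```

```bash
python3 -m handwheel '[{"tx":0.038,"ty":-0.0437},{"tx":0.038,"ty":-0.0437},{"tx":0.038,"ty":-0.0437},{"tx":0.038,"ty":-0.0437},{"tx":0.038,"ty":-0.0437},{"tx":0.038,"ty":-0.0437},{"tx":0.038,"ty":-0.0437},{"tx":0.038,"ty":-0.0437},{"tx":0.038,"ty":-0.0437},{"tx":0.038,"ty":-0.0437}]'; python3 -m handwheel '[{"az":-10.6},{"az":-10.6},{"az":-10.6},{"az":-10.6},{"az":-10.6},{"az":-10.5},{},{},{},{}]' ; python3 plan.py .395 .030 .205 84.4; python3 - <<'E'
from h import *
c=snap('wrist'); save(c,'pics/w1.png',s=1.25); print(c['K'][0])
E
```

```text
now [ 0.1961 -0.5136  0.205 ] [-179.94    0.     20.9 ] t 0.15 op 0.0855 gf 0.0 F [ 1.  -0.3 -0. ] tq [-0.05  0.03  0.05]
shift now-axes mm [ 379.7 -436.9    0.5] after-turn axes [560.4 144.9   0. ] turn [-5.00e-02 -3.00e-02 -6.35e+01]
[342.05775739   0.         319.92631955]$[0]: bad value
$[0]: bad value
```

View pics/w1.png

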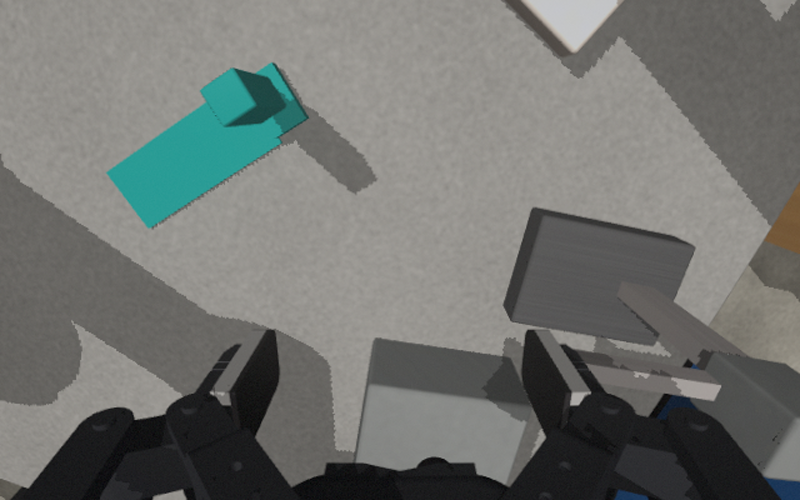

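The call was refused and the arm has not moved; this view still shows the start, with the turquoise decoy at (210,140). Each row probably needs all seven keys.

```bash
python3 -m handwheel '[{"tx":0.038,"ty":-0.0437,"tz":0,"ax":0,"ay":0,"az":0,"jaw":1},{"tx":0.038,"ty":-0.0437,"tz":0,"ax":0,"ay":0,"az":0,"jaw":1},{"tx":0.038,"ty":-0.0437,"tz":0,"ax":0,"ay":0,"az":0,"jaw":1},{"tx":0.038,"ty":-0.0437,"tz":0,"ax":0,"ay":0,"az":0,"jaw":1},{"tx":0.038,"ty":-0.0437,"tz":0,"ax":0,"ay":0,"az":0,"jaw":1},{"tx":0.038,"ty":-0.0437,"tz":0,"ax":0,"ay":0,"az":0,"jaw":1},{"tx":0.038,"ty":-0.0437,"tz":0,"ax":0,"ay":0,"az":0,"jaw":1},{"tx":0.038,"ty":-0.0437,"tz":0,"ax":0,"ay":0,"az":0,"jaw":1},{"tx":0.038,"ty":-0.0437,"tz":0,"ax":0,"ay":0,"az":0,"jaw":1},{"tx":0.038,"ty":-0.0437,"tz":0,"ax":0,"ay":0,"az":0,"jaw":1}]'; python3 plan.py .395 .030 .205 84.4
```

```text
time: 1.45
ee_pos: [0.3956, 0.032, 0.2057]
tcp_rot: [180.0, -0.0, 20.9]
wrist_force: [1.5, -0.9, -0.6]
opening: 0.0857
grasp_force: 0.0
now [0.3956 0.032  0.2057] [ 1.7998e+02 -4.0000e-02  2.0910e+01] t 1.45 op 0.0857 gf 0.0 F [ 1.5 -0.9 -0.6] tq [-0.02 -0.11  0.01]
shift now-axes mm [-1.3  1.7  0.7] after-turn axes [-2.1 -0.4  0.7] turn [ 4.000e-02 -3.000e-02 -6.349e+01]
```

```bash
python3 -m handwheel '[{"tx":0,"ty":0,"tz":0,"ax":0,"ay":0,"az":-10.6,"jaw":1},{"tx":0,"ty":0,"tz":0,"ax":0,"ay":0,"az":-10.6,"jaw":1},{"tx":0,"ty":0,"tz":0,"ax":0,"ay":0,"az":-10.6,"jaw":1},{"tx":0,"ty":0,"tz":0,"ax":0,"ay":0,"az":-10.6,"jaw":1},{"tx":0,"ty":0,"tz":0,"ax":0,"ay":0,"az":-10.6,"jaw":1},{"tx":0,"ty":0,"tz":0,"ax":0,"ay":0,"az":-10.5,"jaw":1},{"tx":0,"ty":0,"tz":0,"ax":0,"ay":0,"az":0,"jaw":1},{"tx":0,"ty":0,"tz":0,"ax":0,"ay":0,"az":0,"jaw":1},{"tx":0,"ty":0,"tz":0,"ax":0,"ay":0,"az":0,"jaw":1},{"tx":0,"ty":0,"tz":0,"ax":0,"ay":0,"az":0,"jaw":1}]'; python3 - <<'E'
from h import *
c=snap('wrist'); save(c,'pics/w2.png',s=1.25); print(telemetry.get_obs()['q'])
E
```

```text
time: 2.7
ee_pos: [0.3953, 0.03, 0.2056]
tcp_rot: [180.0, -0.0, 84.3]
wrist_force: [0.5, 0.3, 0.7]
opening: 0.0855
grasp_force: 0.0
[ 4.33958334e+00 -1.58285046e+01 -9.12517045e+00  9.67042652e+01
  4.58110226e-04  9.99911006e+01]
```

View pics/w2.png

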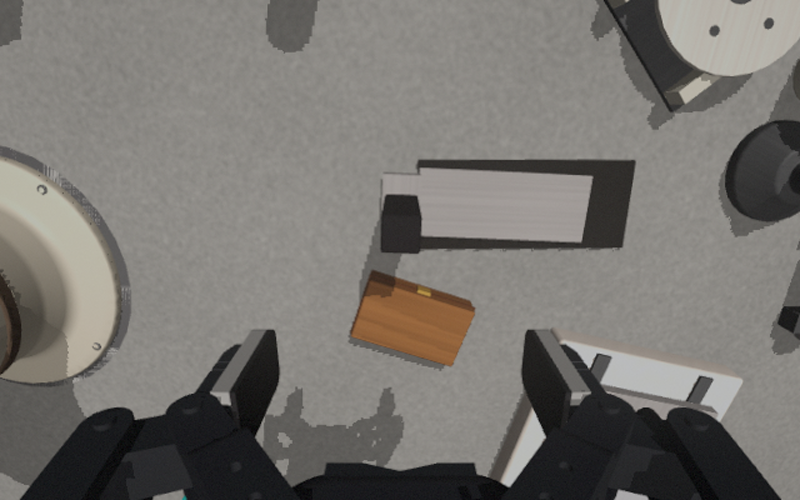

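The wrist view shows the steel lifter on its mat. The blade tip corners are at (593,176) and (583,242), the far mat corners at (635,160) and (623,247), and the grip near (401,225). The gauge case below it is clear.

```bash
python3 - <<'E'
from h import *
c=load('pics/w2.npz'); p=lambda q,z:np.round(px2w(c,(np.array(q,float)+.5)/1.25-.5,z)[:,:2],4).tolist()
print('tip',p([[593,176],[583,242]],.007),'heel L corner top',p([[420,168]],.007))
print('mat',p([[635,160],[623,247],[418,160]],.004))
print('gripA',p([[401,239.5]],.111),'B',p([[401,210]],.111))
a=np.radians(-5.6);Rz=np.array([[np.cos(a),-np.sin(a)],[np.sin(a),np.cos(a)]])
for z in(.039,.111):
  P=[[*(Rz@[x,y]+[.501,.018]),z] for x in(-118,-92) for y in(-13,13) for x,y in[(x/1e3,y/1e3)]]
  print(z,np.round((w2px(c,P)+.5)*1.25-.5).tolist())
print('heel', np.round((w2px(c,[[*(Rz@[x,y]+[.501,.018]),.016] for x,y in((-.121,-.025),(-.121,.025),(-.089,.025))])+.5)*1.25-.5).tolist())
E
```

```text
tip [[0.563, 0.0411], [0.556, -0.0182]] heel L corner top [[0.4145, 0.062]]
mat [[0.601, 0.0512], [0.5949, -0.0278], [0.4135, 0.0685]]
gripA [[0.395, 0.0314]] B [[0.3969, 0.0506]]
0.039 [[387.0, 233.0], [534.0, 202.0], [419.0, 233.0], [534.0, 202.0]]
0.111 [[384.0, 263.0], [568.0, 224.0], [424.0, 263.0], [568.0, 224.0]]
heel [[385.0, 239.0], [384.0, 182.0], [422.0, 182.0]]
```

```bash
python3 plan.py .3952 .0325 .062 82.8
```

```text
now [0.3953 0.03   0.2056] [-180.     -0.     84.35] t 2.75 op 0.0851 gf 0.0 F [-0.4  0.4 -0.1] tq [0.02 0.04 0.02]
shift now-axes mm [  2.5  -0.4 143.6] after-turn axes [  2.5  -0.4 143.6] turn [-0.   -0.    1.55]
```

```bash
python3 -m handwheel '[{"tx":0.0025,"ty":0,"tz":0.02,"ax":0,"ay":0,"az":1.5,"jaw":1},{"tx":0,"ty":0,"tz":0.025,"ax":0,"ay":0,"az":0,"jaw":1},{"tx":0,"ty":0,"tz":0.025,"ax":0,"ay":0,"az":0,"jaw":1},{"tx":0,"ty":0,"tz":0.025,"ax":0,"ay":0,"az":0,"jaw":1},{"tx":0,"ty":0,"tz":0.025,"ax":0,"ay":0,"az":0,"jaw":1},{"tx":0,"ty":0,"tz":0.0236,"ax":0,"ay":0,"az":0,"jaw":1},{"tx":0,"ty":0,"tz":0,"ax":0,"ay":0,"az":0,"jaw":1},{"tx":0,"ty":0,"tz":0,"ax":0,"ay":0,"az":0,"jaw":-1},{"tx":0,"ty":0,"tz":0,"ax":0,"ay":0,"az":0,"jaw":-1},{"tx":0,"ty":0,"tz":0,"ax":0,"ay":0,"az":0,"jaw":-1}]' 30; python3 -m handwheel '[{"tx":0,"ty":0,"tz":0,"ax":0,"ay":0,"az":0,"jaw":-1},{"tx":0,"ty":0,"tz":0,"ax":0,"ay":0,"az":0,"jaw":-1},{"tx":0,"ty":0,"tz":0,"ax":0,"ay":0,"az":0,"jaw":-1},{"tx":0,"ty":0,"tz":0,"ax":0,"ay":0,"az":0,"jaw":-1},{"tx":0,"ty":0,"tz":0,"ax":0,"ay":0,"az":0,"jaw":-1},{"tx":0,"ty":0,"tz":0,"ax":0,"ay":0,"az":0,"jaw":-1},{"tx":0,"ty":0,"tz":0,"ax":0,"ay":0,"az":0,"jaw":-1},{"tx":0,"ty":0,"tz":0,"ax":0,"ay":0,"az":0,"jaw":-1},{"tx":0,"ty":0,"tz":0,"ax":0,"ay":0,"az":0,"jaw":-1},{"tx":0,"ty":0,"tz":0,"ax":0,"ay":0,"az":0,"jaw":-1}]' 110; python3 plan.py .3952 .0325 .15 82.8
```

```text
time: 4.0
ee_pos: [0.396, 0.0325, 0.0627]
tcp_rot: [179.9, -0.0, 82.9]
wrist_force: [-0.4, 0.5, 0.6]
opening: 0.0321
grasp_force: 0.0
time: 5.25
ee_pos: [0.3959, 0.0325, 0.063]
tcp_rot: [179.9, -0.0, 82.9]
wrist_force: [-1.7, 0.2, 7.3]
opening: 0.0238
grasp_force: 109.0
now [0.3959 0.0325 0.063 ] [ 1.7993e+02 -2.0000e-02  8.2900e+01] t 5.25 op 0.0238 gf 109.0 F [-1.7  0.2  7.3] tq [ 0.01  0.45 -0.06]
shift now-axes mm [ -0.1  -0.6 -87. ] after-turn axes [ -0.1  -0.7 -87. ] turn [ 0.07 -0.02  0.1 ]
```

```bash
python3 -m handwheel '[{"tx":0,"ty":0,"tz":-0.015,"ax":0,"ay":0,"az":0,"jaw":-1},{"tx":0,"ty":0,"tz":-0.025,"ax":0,"ay":0,"az":0,"jaw":-1},{"tx":0,"ty":0,"tz":-0.025,"ax":0,"ay":0,"az":0,"jaw":-1},{"tx":0,"ty":0,"tz":-0.025,"ax":0,"ay":0,"az":0,"jaw":-1},{"tx":0.029,"ty":0.0047,"tz":0,"ax":0,"ay":0,"az":0,"jaw":-1},{"tx":0.029,"ty":0.0047,"tz":0,"ax":0,"ay":0,"az":0,"jaw":-1},{"tx":0.029,"ty":0.0047,"tz":0,"ax":0,"ay":0,"az":0,"jaw":-1},{"tx":0.029,"ty":0.0047,"tz":0,"ax":0,"ay":0,"az":0,"jaw":-1},{"tx":0.029,"ty":0.0047,"tz":0,"ax":0,"ay":0,"az":0,"jaw":-1},{"tx":0.029,"ty":0.0047,"tz":0,"ax":0,"ay":0,"az":0,"jaw":-1}]'; python3 -m handwheel '[{"tx":0,"ty":0,"tz":0,"ax":0,"ay":0,"az":-9.2,"jaw":-1},{"tx":0,"ty":0,"tz":0,"ax":0,"ay":0,"az":-9.2,"jaw":-1},{"tx":0,"ty":0,"tz":0,"ax":0,"ay":0,"az":-9.2,"jaw":-1},{"tx":0,"ty":0,"tz":0,"ax":0,"ay":0,"az":-9.2,"jaw":-1},{"tx":0,"ty":0,"tz":0,"ax":0,"ay":0,"az":-9.2,"jaw":-1},{"tx":0,"ty":0,"tz":0,"ax":0,"ay":0,"az":-9.2,"jaw":-1},{"tx":0,"ty":0,"tz":0,"ax":0,"ay":0,"az":-9.1,"jaw":-1},{"tx":0,"ty":0,"tz":0,"ax":0,"ay":0,"az":0,"jaw":-1},{"tx":0,"ty":0,"tz":0,"ax":0,"ay":0,"az":0,"jaw":-1},{"tx":0,"ty":0,"tz":0,"ax":0,"ay":0,"az":0,"jaw":-1}]';  python3 plan.py .4455 .203 .073 147; python3 - <<'E'
from h import *
c=snap('wrist'); save(c,'pics/w3.png',s=1.25)
E
```

```text
time: 6.5
ee_pos: [0.4452, 0.2027, 0.1526]
tcp_rot: [180.0, 0.0, 82.9]
wrist_force: [-0.3, -0.2, -3.0]
opening: 0.0241
grasp_force: 108.2
time: 7.75
ee_pos: [0.4451, 0.2017, 0.1521]
tcp_rot: [180.0, 0.0, 147.1]
wrist_force: [-0.1, 0.6, -1.7]
opening: 0.0242
grasp_force: 108.5
now [0.4451 0.2017 0.1521] [180.     0.   147.09] t 7.75 op 0.0242 gf 108.5 F [-0.1  0.6 -1.7] tq [-0.02  0.02  0.08]
shift now-axes mm [ 0.3  1.4 79.1] after-turn axes [ 0.3  1.4 79.1] turn [0.   0.   0.09]
```

View pics/w3.png

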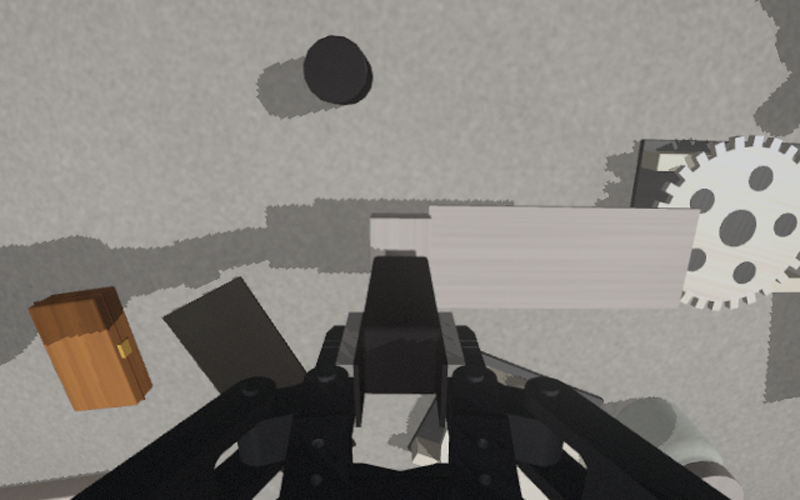

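The picture shows the held blade with tip corners at (700,209) and (687,308) and heel-side points at (430,206) and (440,308). The gear centre spot is at (738,228), and the rack's near end is at (640,140)-(632,207).

```bash
python3 - <<'E'
from h import *
c=load('pics/w3.npz'); p=lambda q,z:px2w(c,(np.array(q,float)+.5)/1.25-.5,z)
tcp=np.array([.4451,.2017]); 
for z in(.091,.096,.101):
  B=p([[700,209],[687,308],[430,206],[440,308]],z)[:,:2]
  t=(B[0]+B[1])/2; e=B[0]-B[2]; f=B[1]-B[3]
  print(z,'width tip',np.linalg.norm(B[0]-B[1]),'heelL len',np.linalg.norm(e),'yaws',np.degrees([np.arctan2(e[1],e[0]),np.arctan2(f[1],f[0])]),
   'tip yaw',np.degrees(np.arctan2(*(B[1]-B[0])[::-1]))+90)
  a=np.radians(57.1);print('tip rel tcp (lifter x,y)',np.round([(t-tcp)@[np.cos(a),np.sin(a)],(t-tcp)@[-np.sin(a),np.cos(a)]],4))
print('gear',p([[738,228]],.034),'spots',p([[761,178],[785.5,225],[744,272],[702,201]],.034))
print('base edge',p([[640,140]],.006), 'rail corner',p([[659,153]],.028))
E
```

```text
0.091 width tip 0.06150697617914934 heelL len 0.1523157399050787 yaws [56.68579332 56.69675046] tip yaw 62.149105629058454
tip rel tcp (lifter x,y) [ 0.1713 -0.0006]
0.096 width tip 0.06016512944143641 heelL len 0.1489927936087322 yaws [56.68579332 56.69675046] tip yaw 62.14910562905846
tip rel tcp (lifter x,y) [0.1676 0.0012]
0.101 width tip 0.058823282703723355 heelL len 0.14566984731238566 yaws [56.68579332 56.69675046] tip yaw 62.14910562905847
tip rel tcp (lifter x,y) [0.1638 0.0029]
gear [[0.57370008 0.40743371 0.034     ]] spots [[0.5480777  0.4342926  0.034     ]
 [0.59171744 0.43977235 0.034     ]
 [0.60941362 0.40030971 0.034     ]
 [0.54014204 0.39126467 0.034     ]]
base edge [[0.48762889 0.382017   0.006     ]] rail corner [[0.49509401 0.38034274 0.028     ]]
```

```bash
python3 - <<'E'
from h import *
c=load('pics/w3.npz'); im=c['im'].astype(int)
for r in range(164,250,8):
    print(r,' '.join('%d/%d'%(a[0],a[2]) for a in im[r,540:570:2]))
for col in (360,400,440,480,520,544):
    print(col,'top',im[158:174,col,0].tolist(),'bot',im[240:254,col,0].tolist())
E
```

```text
164 209/202 209/201 209/200 209/200 209/201 208/199 88/85 105/103 106/104 107/105 103/103 104/102 107/104 103/102 107/106
172 182/173 182/174 181/172 182/172 182/173 183/174 182/173 182/173 183/173 182/173 208/202 209/203 208/202 209/202 208/202
180 181/172 181/172 181/171 181/172 181/171 180/172 181/172 181/172 181/172 205/197 209/199 209/202 209/202 210/202 209/202
188 181/172 182/173 181/171 181/171 181/171 180/171 181/171 180/170 205/196 209/199 208/198 209/198 208/196 209/198 208/199
196 181/172 180/170 181/172 181/172 181/172 180/171 181/173 205/192 207/195 209/197 209/197 209/200 209/200 209/201 209/200
204 181/173 181/171 181/172 181/171 180/171 180/171 139/132 104/103 102/100 103/102 105/102 101/99 118/113 209/196 209/196
212 178/169 178/169 178/169 177/168 178/169 147/140 101/99 100/97 104/102 100/97 102/100 154/146 208/195 208/197 209/199
220 179/170 179/171 179/170 179/171 193/182 209/196 209/196 209/198 209/199 208/201 209/202 208/202 209/202 208/201 208/200
228 180/170 181/172 180/171 189/178 209/196 209/197 209/197 209/197 209/197 209/198 209/199 209/198 208/197 209/19
[... 526 characters left out ...]
79, 179, 181, 173, 160, 161, 161, 162, 162, 162, 161]
440 top [164, 164, 163, 164, 165, 167, 147, 134, 171, 179, 179, 178, 178, 180, 179, 179] bot [181, 181, 179, 181, 182, 181, 179, 160, 159, 159, 158, 159, 161, 162]
480 top [164, 148, 118, 115, 114, 114, 113, 116, 153, 180, 182, 181, 181, 182, 181, 181] bot [181, 182, 181, 182, 183, 181, 176, 164, 163, 164, 166, 167, 167, 166]
520 top [74, 72, 71, 71, 72, 73, 74, 70, 90, 182, 182, 182, 184, 183, 183, 182] bot [181, 181, 181, 181, 181, 179, 175, 167, 165, 166, 166, 165, 167, 165]
544 top [209, 209, 209, 209, 209, 209, 209, 208, 145, 156, 181, 184, 183, 183, 181, 181] bot [195, 182, 168, 163, 161, 162, 163, 165, 165, 166, 165, 165, 164, 163]
```

```bash
python3 - <<'E'
from h import *
from scipy.optimize import least_squares
c=load('pics/w3.npz')
U=[(360,164.9),(400,165.1),(440,165.7),(480,166),(520,166.4)]
Lo=[(360,246.3),(400,246.3),(440,246.6),(480,246.3),(520,246.2)]
T=[(559.5,172),(557.5,180),(555.5,188),(553.5,196),(552,204),(550,212),(548,220),(546,228),(544.5,236)]
tcp=np.array([.4451,.2017,.1521])
def dist(P,A,B):
    a,b=w2px(c,[A])[0],w2px(c,[B])[0]; n=np.array([-(b-a)[1],(b-a)[0]])/np.linalg.norm(b-a)
    return (np.array(P)-a)@n
def res(q,fix=None):
    x,y,z,r,p,w=q
    M=R.from_euler('xyz',[r,p,w],degrees=True)
    g=lambda X,Y:M.apply([X,Y,.003])+[x,y,z]+np.r_[tcp[:2],0]
    return np.r_[dist(U,g(-.08,.03),g(.06,.03)),dist(Lo,g(-.08,-.03),g(.06,-.03)),dist(T,g(.06,.03),g(.06,-.03))]
a=np.radians(57.1); 
def run(fixroll):
    f=lambda s:np.r_[res([.105*np.cos(np.radians(s[4]))-s[0]*np.sin(a),.105*np.sin(np.radians(s[4]))+s[0]*np.cos(a),s[1],0 if fixroll else s[2],s[3],s[4]])]
    o=least_squares(f,[0,.093,0,0,57.1]); print(fixroll,np.round(o.x,4),'rms',np.sqrt(np.mean(o.fun**2)))
run(0);run(1)
E
```

```text
0 [2.80000e-03 9.34000e-02 5.40800e-01 6.13100e-01 5.65356e+01] rms 0.1476828574733298
1 [2.700000e-03 9.320000e-02 1.712961e+02 3.787000e-01 5.656610e+01] rms 0.19582291863779722
```

```bash
python3 plan.py .441 .1948 .0727 147.75
```

```text
now [0.445  0.2017 0.1521] [-180.     -0.    147.11] t 7.8 op 0.0238 gf 108.5 F [ 0.3 -0.4 -2.7] tq [-0.06  0.02  0.01]
shift now-axes mm [-0.3 -8.  79.4] after-turn axes [-0.3 -8.  79.4] turn [-0.   -0.   -0.64]
```

```bash
python3 -m handwheel '[{"tx":0,"ty":-0.008,"tz":0,"ax":0,"ay":0,"az":-0.64,"jaw":-1},{"tx":0,"ty":0,"tz":0.015,"ax":0,"ay":0,"az":0,"jaw":-1},{"tx":0,"ty":0,"tz":0.015,"ax":0,"ay":0,"az":0,"jaw":-1},{"tx":0,"ty":0,"tz":0.015,"ax":0,"ay":0,"az":0,"jaw":-1},{"tx":0,"ty":0,"tz":0.015,"ax":0,"ay":0,"az":0,"jaw":-1},{"tx":0,"ty":0,"tz":0.0129,"ax":0,"ay":0,"az":0,"jaw":-1},{"tx":0,"ty":0,"tz":0.0065,"ax":0,"ay":0,"az":0,"jaw":-1},{"tx":0,"ty":0,"tz":0,"ax":0,"ay":0,"az":0,"jaw":-1},{"tx":0,"ty":0,"tz":0,"ax":0,"ay":0,"az":0,"jaw":-1},{"tx":0,"ty":0,"tz":0,"ax":0,"ay":0,"az":0,"jaw":-1}]'; python3 plan.py .5195 .3167 .0727 147.75; python3 - <<'E'
from h import *
c=snap('wrist'); save(c,'pics/w4.png',crop=(320,60,640,300),s=2.5)
E
```

```text
time: 9.05
ee_pos: [0.441, 0.1951, 0.0731]
tcp_rot: [180.0, 0.0, 147.8]
wrist_force: [0.3, 0.2, -2.0]
opening: 0.0238
grasp_force: 108.4
now [0.441  0.1951 0.0731] [1.7996e+02 3.0000e-02 1.4784e+02] t 9.05 op 0.0238 gf 108.4 F [ 0.3  0.2 -2. ] tq [-0.08 -0.01 -0.06]
shift now-axes mm [ -1.7 144.7   0.5] after-turn axes [ -1.5 144.7   0.4] turn [0.04 0.03 0.09]
```

View pics/w4.png

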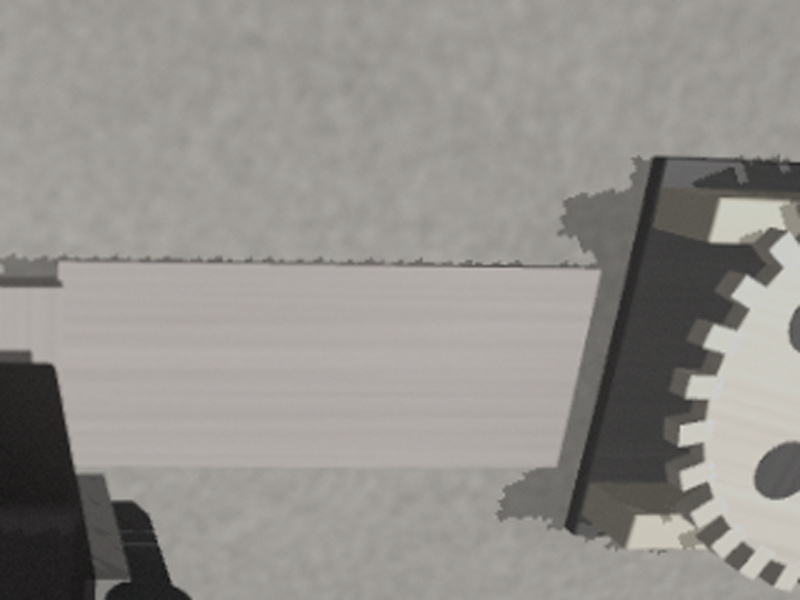

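The crop shows the blade tip, corners (600,268) and (558,468), just short of the rack. The base edge runs (657,158)-(570,530), and the rail-top near ends are at (720,198)/(708,240) and (636,514)/(622,548).

```bash
python3 - <<'E'
from h import *
c=load('pics/w4.npz'); p=lambda q,z:px2w(c,(np.array(q,float)+.5)/2.5-.5+[320,60],z)[:,:2]
B=p([[600,268],[558,468],[60,260],[75,466]],.0175); a=np.radians(57.2);u=np.array([np.cos(a),np.sin(a)]);n=np.array([-u[1],u[0]])
t=np.array([.441,.1951])
f=lambda P:np.round(np.c_[(P-t)@u,(P-t)@n],4).tolist()
ang=lambda v:np.degrees(np.arctan2(v[1],v[0]))
print('blade',f(B),ang(B[0]-B[2]),ang(B[1]-B[3]),ang(B[1]-B[0])+90)
E_=p([[657,158],[570,530]],.006);print('base',f(E_),ang(E_[1]-E_[0])+90)
r=p([[720,198],[708,240],[636,514],[622,548]],.028);print('rail',f(r),ang(r[3]-r[0])+90,np.linalg.norm(r[0]-r[3]))
print('gear est', f(np.array([[.574,.4065],[.5743,.4051],[.5737,.4074]])),'rack c',f(np.array([[.5789,.4086]])))
E
```

```text
blade [[0.1642, 0.0332], [0.1653, -0.0272], [0.0155, 0.0331], [0.0217, -0.0272]] 57.22273519925487 57.185206458391235 58.25963876029181
base [[0.1827, 0.0623], [0.183, -0.0547]] 57.34177049884744
rail [[0.1855, 0.0545], [0.1849, 0.0435], [0.1849, -0.037], [0.1835, -0.0482]] 56.10754143149436 0.10270728366361191
gear est [[0.2497, 0.0027], [0.2487, 0.0017], [0.2503, 0.0035]] rack c [[0.2542, -0.0003]]
```

```bash
python3 -m handwheel '[{"tx":-0.0003,"ty":0.015,"tz":0,"ax":0,"ay":0,"az":0,"jaw":-1},{"tx":-0.0003,"ty":0.02,"tz":0,"ax":0,"ay":0,"az":0,"jaw":-1},{"tx":-0.0002,"ty":0.02,"tz":0,"ax":0,"ay":0,"az":0,"jaw":-1},{"tx":-0.0002,"ty":0.02,"tz":0,"ax":0,"ay":0,"az":0,"jaw":-1},{"tx":-0.0002,"ty":0.02,"tz":0,"ax":0,"ay":0,"az":0,"jaw":-1},{"tx":-0.0002,"ty":0.02,"tz":0,"ax":0,"ay":0,"az":0,"jaw":-1},{"tx":-0.0002,"ty":0.02,"tz":0,"ax":0,"ay":0,"az":0,"jaw":-1},{"tx":0,"ty":0.0102,"tz":0,"ax":0,"ay":0,"az":0,"jaw":-1},{"tx":0,"ty":0,"tz":0,"ax":0,"ay":0,"az":0,"jaw":-1},{"tx":0,"ty":0,"tz":0,"ax":0,"ay":0,"az":0,"jaw":-1}]'; python3 plan.py .5195 .3167 .0727 147.75; python3 - <<'E'
from h import *
c=snap('wrist'); save(c,'pics/w5.png')
im=c['im'] if 'im' in c else c['color']
g=cv2.cvtColor(im,cv2.COLOR_RGB2GRAY)
# dark blobs on the gear face
m=(g<110).astype(np.uint8); n,l,s,ce=cv2.connectedComponentsWithStats(m)
a=np.radians(57.2);u=np.array([np.cos(a),np.sin(a)]);nn=np.array([-u[1],u[0]]);o=telemetry.get_obs()['ee_pos'][:2]
for i in range(1,n):
    if 120<s[i,4]<3000 and ce[i,0]>330:
        w=px2w(c,ce[i],.034)[0,:2]; print(s[i],np.round(ce[i],1),np.round(w,4),np.round([(w-o)@u,(w-o)@nn],4))
E
```

```text
time: 10.35
ee_pos: [0.5191, 0.3167, 0.0725]
tcp_rot: [-180.0, -0.0, 147.8]
wrist_force: [0.9, -0.3, -2.5]
opening: 0.0241
grasp_force: 108.5
now [0.5191 0.3167 0.0725] [-1.7997e+02 -1.0000e-02  1.4783e+02] t 10.35 op 0.0241 gf 108.5 F [ 0.9 -0.3 -2.5] tq [-0.06  0.01  0.07]
shift now-axes mm [-0.3  0.2 -0.2] after-turn axes [-0.3  0.2 -0.2] turn [-0.03 -0.01  0.08]
[ 346  116  125   59 2791] [397.5 138.5] [0.4998 0.384 ] [0.0462 0.0527]
[523 122  72  24 762] [555.3 130.5] [0.5468 0.4695] [0.1435 0.0596]
[490 149  28  27 571] [503.8 161.9] [0.5478 0.4339] [0.1141 0.0394]
[424 174  28  26 556] [437.5 186.5] [0.5398 0.3912] [0.0739 0.023 ]
[ 461  197   41   38 1242] [481.2 215.7] [0.5731 0.407 ] [0.1052 0.0036]
[524 201  26  24 482] [536.2 212.4] [0.591  0.4395] [0.1422 0.0062]
[422 237  26  24 473] [434.4 248.6] [0.5779 0.3704] [ 0.077  -0.0203]
[481 252  25  23 437] [493.1 262.8] [0.6097 0.4002] [ 0.1193 -0.0309]
```

```bash
cat > spots.py <<'E'
import sys
from h import *
z=float(sys.argv[1]); a=np.radians(float(sys.argv[2]))
c=snap('wrist'); g=cv2.cvtColor(c['color'],cv2.COLOR_RGB2GRAY); save(c,sys.argv[3])
n,l,s,ce=cv2.connectedComponentsWithStats((g<110).astype(np.uint8))
u=np.array([np.cos(a),np.sin(a)]);nn=np.array([-u[1],u[0]]);o=telemetry.get_obs()['ee_pos'][:2]
for i in range(1,n):
    if 250<s[i,4]<2500 and ce[i,0]>330 and s[i,2]<60:
        w=px2w(c,ce[i],z)[0,:2]; print(s[i,2:],np.round(ce[i],1),np.round(w,4),np.round([(w-o)@u,(w-o)@nn],4))
E
python3 -m handwheel '[{"tx":0,"ty":0,"tz":-0.003,"ax":0,"ay":0,"az":0,"jaw":-1},{"tx":0,"ty":0,"tz":-0.003,"ax":0,"ay":0,"az":0,"jaw":-1},{"tx":0,"ty":0,"tz":-0.002,"ax":0,"ay":0,"az":0,"jaw":-1},{"tx":0,"ty":0,"tz":-0.002,"ax":0,"ay":0,"az":0,"jaw":-1},{"tx":0,"ty":0,"tz":-0.002,"ax":0,"ay":0,"az":0,"jaw":-1},{"tx":0,"ty":0,"tz":-0.002,"ax":0,"ay":0,"az":0,"jaw":-1},{"tx":0,"ty":0,"tz":-0.003,"ax":0,"ay":0,"az":0,"jaw":-1},{"tx":0,"ty":0,"tz":-0.003,"ax":0,"ay":0,"az":0,"jaw":-1},{"tx":0,"ty":0,"tz":0,"ax":0,"ay":0,"az":0,"jaw":-1},{"tx":0,"ty":0,"tz":0,"ax":0,"ay":0,"az":0,"jaw":-1}]'; python3 spots.py .0427 57.2 pics/w6.png; python3 plan.py .411 .149 .189 147.8
```

```text
time: 11.65
ee_pos: [0.5193, 0.317, 0.0925]
tcp_rot: [-180.0, -0.0, 147.8]
wrist_force: [-0.0, 0.2, -3.8]
opening: 0.024
grasp_force: 108.3
[ 57  23 591] [539.1 127.1] [0.5445 0.4674] [0.1401 0.0602]
[ 26  25 516] [494.2 158. ] [0.5475 0.4338] [0.1135 0.0396]
[ 26  24 498] [430.7 181.5] [0.5394 0.391 ] [0.0731 0.0231]
[  39   38 1144] [473.  209.6] [0.5729 0.4069] [0.1046 0.0037]
[ 25  24 450] [525.3 206.5] [0.5905 0.4391] [0.1413 0.0063]
[ 25  23 431] [428.2 241.2] [0.5775 0.3701] [ 0.0762 -0.0202]
[ 24  22 394] [484.5 254.6] [0.609 0.4  ] [ 0.1184 -0.0305]
now [0.5193 0.317  0.0925] [-1.7999e+02 -1.0000e-02  1.4784e+02] t 11.7 op 0.0236 gf 108.3 F [ 0.1  0.2 -5. ] tq [-0.21  0.14 -0.01]
shift now-axes mm [   2.3 -199.9  -96.5] after-turn axes [   2.1 -199.8  -96.5] turn [-0.01 -0.01  0.04]
```

```bash
python3 -m handwheel '[{"tx":0,"ty":0,"tz":-0.005,"ax":0,"ay":0,"az":0,"jaw":-1},{"tx":0,"ty":0,"tz":-0.010,"ax":0,"ay":0,"az":0,"jaw":-1},{"tx":0,"ty":0,"tz":-0.012,"ax":0,"ay":0,"az":0,"jaw":-1},{"tx":0,"ty":0,"tz":-0.013,"ax":0,"ay":0,"az":0,"jaw":-1},{"tx":0,"ty":0,"tz":-0.013,"ax":0,"ay":0,"az":0,"jaw":-1},{"tx":0,"ty":0,"tz":-0.013,"ax":0,"ay":0,"az":0,"jaw":-1},{"tx":0,"ty":0,"tz":-0.012,"ax":0,"ay":0,"az":0,"jaw":-1},{"tx":0,"ty":0,"tz":-0.010,"ax":0,"ay":0,"az":0,"jaw":-1},{"tx":0,"ty":0,"tz":-0.006,"ax":0,"ay":0,"az":0,"jaw":-1},{"tx":0,"ty":0,"tz":-0.0025,"ax":0,"ay":0,"az":0,"jaw":-1}]'; python3 -m handwheel '[{"tx":0,"ty":-0.005,"tz":0,"ax":0,"ay":0,"az":0,"jaw":-1},{"tx":0,"ty":-0.012,"tz":0,"ax":0,"ay":0,"az":0,"jaw":-1},{"tx":0,"ty":-0.018,"tz":0,"ax":0,"ay":0,"az":0,"jaw":-1},{"tx":0,"ty":-0.024,"tz":0,"ax":0,"ay":0,"az":0,"jaw":-1},{"tx":0,"ty":-0.028,"tz":0,"ax":0,"ay":0,"az":0,"jaw":-1},{"tx":0,"ty":-0.03,"tz":0,"ax":0,"ay":0,"az":0,"jaw":-1},{"tx":0,"ty":-0.028,"tz":0,"ax":0,"ay":0,"az":0,"jaw":-1},{"tx":0,"ty":-0.024,"tz":0,"ax":0,"ay":0,"az":0,"jaw":-1},{"tx":0,"ty":-0.018,"tz":0,"ax":0,"ay":0,"az":0,"jaw":-1},{"tx":0,"ty":-0.012,"tz":0,"ax":0,"ay":0,"az":0,"jaw":-1}]'; python3 plan.py .411 .149 .189 71.3; python3 spots.py .139 57.2 pics/w7.png
```

```text
time: 12.95
ee_pos: [0.5194, 0.3171, 0.1893]
tcp_rot: [180.0, 0.0, 147.8]
wrist_force: [0.6, 0.1, -5.5]
opening: 0.0239
grasp_force: 108.4
time: 14.2
ee_pos: [0.4128, 0.1477, 0.1892]
tcp_rot: [180.0, 0.0, 147.8]
wrist_force: [0.0, -0.3, -4.3]
opening: 0.0238
grasp_force: 108.6
now [0.4128 0.1477 0.1892] [1.7998e+02 2.0000e-02 1.4782e+02] t 14.2 op 0.0238 gf 108.6 F [ 0.  -0.3 -4.3] tq [-0.26  0.18 -0.04]
shift now-axes mm [2.2 0.1 0.2] after-turn axes [ 0.6 -2.1  0.2] turn [ 3.000e-02 -0.000e+00  7.652e+01]
[ 26  25 499] [494.2 158.1] [0.4413 0.2647] [0.1145 0.0394]
[ 26  24 490] [430.7 181.5] [0.4332 0.2217] [0.074 0.023]
[  39   37 1123] [473.1 209.7] [0.4668 0.2377] [0.1057 0.0034]
[ 24  23 432] [525.3 206.7] [0.4846 0.2699] [0.1424 0.0059]
[ 24  22 422] [428.3 241.4] [0.4715 0.2008] [ 0.0772 -0.0205]
[ 24  21 380] [484.5 254.8] [0.5031 0.2307] [ 0.1195 -0.0309]
[ 46  28 311] [504.4 297.8] [0.5454 0.2294] [ 0.1413 -0.0673]
[ 55  45 755] [578.7 356. ] [0.6358 0.2623] [ 0.2179 -0.1254]
```

```bash
python3 -m handwheel '[{"tx":0,"ty":0,"tz":0,"ax":0,"ay":0,"az":1.5,"jaw":-1},{"tx":0,"ty":0,"tz":0,"ax":0,"ay":0,"az":3,"jaw":-1},{"tx":0,"ty":0,"tz":0,"ax":0,"ay":0,"az":4,"jaw":-1},{"tx":0,"ty":0,"tz":0,"ax":0,"ay":0,"az":4.5,"jaw":-1},{"tx":0,"ty":0,"tz":0,"ax":0,"ay":0,"az":4.5,"jaw":-1},{"tx":0,"ty":0,"tz":0,"ax":0,"ay":0,"az":4.5,"jaw":-1},{"tx":0,"ty":0,"tz":0,"ax":0,"ay":0,"az":4.5,"jaw":-1},{"tx":0,"ty":0,"tz":0,"ax":0,"ay":0,"az":4.5,"jaw":-1},{"tx":0,"ty":0,"tz":0,"ax":0,"ay":0,"az":4.5,"jaw":-1},{"tx":0,"ty":0,"tz":0,"ax":0,"ay":0,"az":4.5,"jaw":-1}]'; python3 -m handwheel '[{"tx":0,"ty":0,"tz":0,"ax":0,"ay":0,"az":4.5,"jaw":-1},{"tx":0,"ty":0,"tz":0,"ax":0,"ay":0,"az":4.5,"jaw":-1},{"tx":0,"ty":0,"tz":0,"ax":0,"ay":0,"az":4.5,"jaw":-1},{"tx":0,"ty":0,"tz":0,"ax":0,"ay":0,"az":4.5,"jaw":-1},{"tx":0,"ty":0,"tz":0,"ax":0,"ay":0,"az":4.5,"jaw":-1},{"tx":0,"ty":0,"tz":0,"ax":0,"ay":0,"az":4.5,"jaw":-1},{"tx":0,"ty":0,"tz":0,"ax":0,"ay":0,"az":4,"jaw":-1},{"tx":0,"ty":0,"tz":0,"ax":0,"ay":0,"az":3,"jaw":-1},{"tx":0,"ty":0,"tz":0,"ax":0,"ay":0,"az":1.5,"jaw":-1},{"tx":0,"ty":0,"tz":0,"ax":0,"ay":0,"az":1,"jaw":-1}]'; python3 plan.py .4679 -.2601 .155 71.3
```

```text
time: 15.5
ee_pos: [0.4137, 0.1492, 0.1888]
tcp_rot: [-180.0, -0.0, 107.7]
wrist_force: [0.4, -0.4, -4.1]
opening: 0.0242
grasp_force: 108.6
time: 16.75
ee_pos: [0.4136, 0.1489, 0.1889]
tcp_rot: [-180.0, -0.0, 71.3]
wrist_force: [0.3, -0.5, -3.7]
opening: 0.0238
grasp_force: 108.5
now [0.4136 0.1489 0.1889] [-179.98   -0.     71.31] t 16.75 op 0.0238 gf 108.5 F [ 0.3 -0.5 -3.7] tq [ 0.11  0.29 -0.02]
shift now-axes mm [-370.   182.5   33.8] after-turn axes [-370.   182.6   33.9] turn [-0.02 -0.    0.01]
```

```bash
python3 -m handwheel '[{"tx":-0.004,"ty":0.0005,"tz":0,"ax":0,"ay":0,"az":0,"jaw":-1},{"tx":-0.010,"ty":0.001,"tz":0,"ax":0,"ay":0,"az":0,"jaw":-1},{"tx":-0.016,"ty":0.002,"tz":0,"ax":0,"ay":0,"az":0,"jaw":-1},{"tx":-0.021,"ty":0.0025,"tz":0,"ax":0,"ay":0,"az":0,"jaw":-1},{"tx":-0.025,"ty":0.003,"tz":0,"ax":0,"ay":0,"az":0,"jaw":-1},{"tx":-0.026,"ty":0.003,"tz":0,"ax":0,"ay":0,"az":0,"jaw":-1},{"tx":-0.026,"ty":0.003,"tz":0,"ax":0,"ay":0,"az":0,"jaw":-1},{"tx":-0.026,"ty":0.003,"tz":0,"ax":0,"ay":0,"az":0,"jaw":-1},{"tx":-0.026,"ty":0.003,"tz":0,"ax":0,"ay":0,"az":0,"jaw":-1},{"tx":-0.026,"ty":0.003,"tz":0,"ax":0,"ay":0,"az":0,"jaw":-1}]'; python3 -m handwheel '[{"tx":-0.026,"ty":0.003,"tz":0,"ax":0,"ay":0,"az":0,"jaw":-1},{"tx":-0.026,"ty":0.003,"tz":0,"ax":0,"ay":0,"az":0,"jaw":-1},{"tx":-0.025,"ty":0.003,"tz":0,"ax":0,"ay":0,"az":0,"jaw":-1},{"tx":-0.022,"ty":0.0025,"tz":0,"ax":0,"ay":0,"az":0,"jaw":-1},{"tx":-0.018,"ty":0.002,"tz":0,"ax":0,"ay":0,"az":0,"jaw":-1},{"tx":-0.015,"ty":0.0015,"tz":0,"ax":0,"ay":0,"az":0,"jaw":-1},{"tx":-0.012,"ty":0.0015,"tz":0,"ax":0,"ay":0,"az":0,"jaw":-1},{"tx":-0.010,"ty":0.001,"tz":0,"ax":0,"ay":0,"az":0,"jaw":-1},{"tx":-0.006,"ty":0.0005,"tz":0,"ax":0,"ay":0,"az":0,"jaw":-1},{"tx":-0.004,"ty":0.0005,"tz":0,"ax":0,"ay":0,"az":0,"jaw":-1}]'; python3 spots.py .139 -19.3 pics/w8.png;python3 plan.py .4679 -.2601 .155 71.3;  python3 - <<'E'
import cv2
im=cv2.imread('pics/w8.png'); cv2.imwrite('pics/w8v.png',cv2.resize(im[0:370,340:640],None,fx=1.6,fy=1.6,interpolation=2)); cv2.imwrite('pics/w8v.png',cv2.resize(im,(800,500),interpolation=2))
E
```

```text
time: 18.0
ee_pos: [0.3694, -0.0559, 0.1893]
tcp_rot: [180.0, 0.0, 71.3]
wrist_force: [0.2, -0.4, -4.8]
opening: 0.024
grasp_force: 108.7
time: 19.25
ee_pos: [0.3352, -0.2158, 0.1891]
tcp_rot: [-180.0, -0.0, 71.3]
wrist_force: [-0.3, -0.0, -4.9]
opening: 0.0239
grasp_force: 108.5
[  28  124 1528] [476.2  56.9] [ 0.455  -0.1516] [0.0918 0.1004]
[ 21  26 422] [539.7  12. ] [ 0.4971 -0.1384] [0.1271 0.1268]
[ 27 101 637] [513.1  73.5] [ 0.4752 -0.168 ] [0.1162 0.0916]
[ 27  26 527] [494.  158.1] [ 0.4541 -0.2165] [0.1123 0.0388]
[ 26  25 512] [430.7 181.7] [ 0.4106 -0.2188] [0.072  0.0223]
[  39   38 1151] [472.8 209.7] [ 0.4338 -0.2475] [0.1034 0.0029]
[ 25  24 460] [525.1 206.6] [ 0.4693 -0.2572] [0.1401 0.0055]
[ 25  23 442] [428.1 241.2] [ 0.3992 -0.2606] [ 0.0751 -0.0209]
[ 24  22 397] [484.3 254.7] [ 0.4355 -0.2844] [ 0.1173 -0.0313]
now [ 0.3352 -0.216   0.189 ] [-1.7999e+02  1.0000e-02  7.1340e+01] t 19.3 op 0.0239 gf 108.4 F [-0.2 -0.  -4. ] tq [ 0.21  0.26 -0.05]
shift now-axes mm [  0.7 139.8  34. ] after-turn axes [  0.8 139.8  34. ] turn [-0.01  0.01  0.04]
```

View pics/w8v.png

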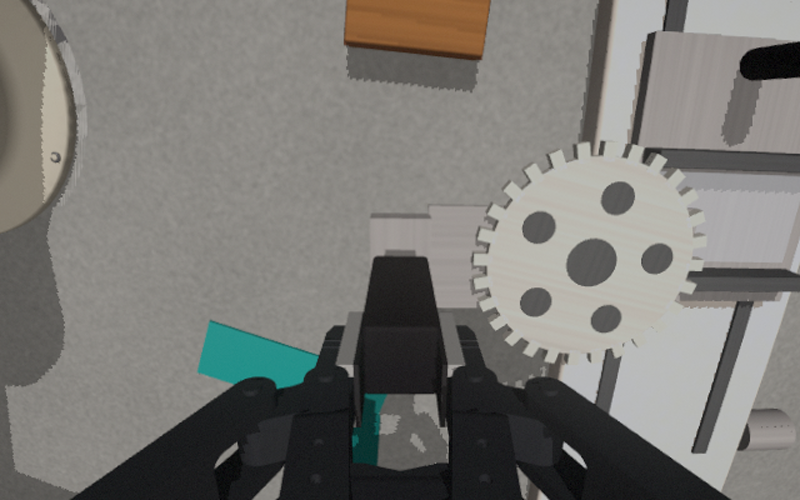

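The picture shows the gear sitting unmoved on the blade, centre spot (591,262). The carriage plate's near corner is at about (653,33). The rails run from (667,150) and (690,268) to the right, and the post base is near (752,65).

```bash
python3 - <<'E'
from h import *
c=load('pics/w8.npz'); im=c['im'].astype(int)
for col in (575,590,605,620,634):
    print(col,[(r,int(im[r,col,0])) for r in range(112,146) if abs(im[r,col,0]-im[r-1,col,0])>5 or abs(im[r,col,0]-im[r+1,col,0])>5],'|',[(r,int(im[r,col,0])) for r in range(206,250) if abs(im[r,col,0]-im[r-1,col,0])>5 or abs(im[r,col,0]-im[r+1,col,0])>5])
for r in(28,40,55,70,85,100): print(r,[(q,int(im[r,q,0])) for q in range(500,540) if abs(im[r,q,0]-im[r,q-1,0])>8])
# predicted pixels of model with estimate
def model(ox,oy,yaw):
    a=np.radians(yaw);Rz=np.array([[np.cos(a),-np.sin(a)],[np.sin(a),np.cos(a)]])
    g=lambda x,y,z:np.r_[Rz@[x,y]+[ox,oy],z]
    return g
g=model(.568,-.292,-19.3)
for y in(.052,.040,-.040,-.052):
  for z in(.045,.067): print(y,z,np.round(w2px(c,[g(-.07,y,z),g(0,y,z)]),1).tolist())
print('plate',np.round(w2px(c,[g(-.075,.13,.045),g(-.075,.06,.045)]),1).tolist(),'post',np.round(w2px(c,[g(0,.112,.1),g(0,.112,.045)]),1).tolist())
E
```

```text
575 [(118, 154), (119, 136), (120, 83), (121, 62), (122, 77), (134, 79), (135, 85), (136, 109), (137, 108), (138, 134), (139, 152)] | [(208, 173), (209, 162), (212, 160), (213, 153), (214, 103), (215, 58), (220, 59), (221, 66), (222, 82), (232, 82), (233, 106), (240, 113), (241, 150), (244, 150), (245, 161), (246, 185)]
590 [(114, 113), (115, 152), (119, 153), (120, 130), (121, 52), (122, 64), (123, 80), (135, 76), (136, 95), (137, 112), (138, 117), (139, 141), (140, 153)] | [(208, 171), (209, 165), (210, 152), (213, 150), (214, 121), (215, 57), (220, 56), (221, 64), (222, 78), (232, 83), (233, 95), (234, 106), (239, 109), (240, 100), (241, 44), (242, 41), (243, 35), (244, 41), (245, 60), (246, 74), (247, 82)]
605 [(120, 151), (121, 100), (122, 55), (123, 78), (135, 81), (136, 73), (137, 104), (138, 109), (139, 118), (140, 152)] | [(209, 170), (210, 155), (213, 156), (214, 140), (215, 53), (221, 53), (222, 73), (223, 80), (233, 84), (234, 107), (239, 106), (240, 117), (241, 138), (242, 150), (245, 150), (246, 176), (247, 185)]
620 [(120, 154), (121, 138), (122, 88), (123, 61), (124, 
[... 788 characters left out ...]
4, 49), (519, 62), (520, 124), (521, 153)]
70 [(507, 172), (508, 150), (511, 102), (512, 52), (517, 78), (518, 139), (519, 156)]
85 [(506, 148), (509, 57), (515, 114), (516, 150)]
100 [(504, 167), (505, 148), (506, 111), (507, 64), (512, 69), (513, 138), (514, 158)]
0.052 0.045 [[514.2, 119.2], [586.3, 121.5]]
0.052 0.067 [[528.0, 121.5], [604.3, 124.0]]
0.04 0.045 [[512.0, 132.5], [583.4, 134.4]]
0.04 0.067 [[525.5, 135.7], [601.1, 137.8]]
-0.04 0.045 [[497.7, 214.1], [564.8, 214.7]]
-0.04 0.067 [[509.2, 222.4], [580.0, 222.8]]
-0.052 0.045 [[495.6, 225.4], [562.0, 225.7]]
-0.052 0.067 [[506.8, 234.3], [576.9, 234.5]]
plate [[523.1, 26.1], [510.4, 110.0]] post [[655.4, 47.1], [600.5, 52.8]]
```

```bash
python3 -m handwheel '[{"tx":0.0003,"ty":0.005,"tz":0,"ax":0,"ay":0,"az":0,"jaw":-1},{"tx":0.0003,"ty":0.012,"tz":0,"ax":0,"ay":0,"az":0,"jaw":-1},{"tx":0.0003,"ty":0.018,"tz":0,"ax":0,"ay":0,"az":0,"jaw":-1},{"tx":0.0003,"ty":0.022,"tz":0,"ax":0,"ay":0,"az":0,"jaw":-1},{"tx":0.0003,"ty":0.024,"tz":0,"ax":0,"ay":0,"az":0,"jaw":-1},{"tx":0.0003,"ty":0.022,"tz":0,"ax":0,"ay":0,"az":0,"jaw":-1},{"tx":0.0003,"ty":0.018,"tz":0,"ax":0,"ay":0,"az":0,"jaw":-1},{"tx":0.0003,"ty":0.012,"tz":0,"ax":0,"ay":0,"az":0,"jaw":-1},{"tx":0.0003,"ty":0.007,"tz":0,"ax":0,"ay":0,"az":0,"jaw":-1},{"tx":0.0004,"ty":0.0027,"tz":0,"ax":0,"ay":0,"az":0.5,"jaw":-1}]'; python3 -m handwheel '[{"tx":0,"ty":0,"tz":0.004,"ax":0,"ay":0,"az":0,"jaw":-1},{"tx":0,"ty":0,"tz":0.008,"ax":0,"ay":0,"az":0,"jaw":-1},{"tx":0,"ty":0,"tz":0.009,"ax":0,"ay":0,"az":0,"jaw":-1},{"tx":0,"ty":0,"tz":0.009,"ax":0,"ay":0,"az":0,"jaw":-1},{"tx":0,"ty":0,"tz":0.009,"ax":0,"ay":0,"az":0,"jaw":-1},{"tx":0,"ty":0,"tz":0.008,"ax":0,"ay":0,"az":0,"jaw":-1},{"tx":0,"ty":0,"tz":0.007,"ax":0,"ay":0,"az":0,"jaw":-1},{"tx":0,"ty":0,"tz":0.004,"ax":0,"ay":0,"az":0,"jaw":-1},{"tx":0,"ty":0,"tz":0.001,"ax":0,"ay":0,"az":0,"jaw":-1},{"tx":0,"ty":0,"tz":0,"ax":0,"ay":0,"az":0,"jaw":-1}]'; python3 spots.py .0823 -19.8 pics/w9.png;python3 plan.py .4714 -.2587 .112 70.84;  python3 - <<'E'
import sys; sys.path.insert(0,'.')
from h import *
c=load('pics/w9.npz'); im=c['im'].astype(int)
def edges(l): return [(i,int(l[i-1]),int(l[i])) for i in range(1,len(l)) if abs(l[i]-l[i-1])>9]
for r in(20,40,60,80): print('row',r,[(400+i,a,b) for i,a,b in edges(im[r,400:640,0])])
for q in(420,425,430,540,560,580): print('col',q,[(i,a,b) for i,a,b in edges(im[0:330,q,0])])
a=np.radians(-19.8);Rz=np.array([[np.cos(a),-np.sin(a)],[np.sin(a),np.cos(a)]])
g=lambda x,y,z:np.r_[Rz@[x,y]+[.5697,-.2911],z]
for y in(.052,.040,-.040,-.052): print(y,np.round(w2px(c,[g(-.07,y,.067),g(-.03,y,.067),g(0,y,.067),g(.07,y,.067)]),1).tolist())
print('plate',np.round(w2px(c,[g(-.075,.13,.045),g(-.075,.07,.045),g(.075,.13,.045),g(.075,.07,.045)]),1).tolist(),'post',np.round(w2px(c,[g(0,.112,.1),g(0,.112,.045)]),1).tolist())
E
```

```text
time: 20.55
ee_pos: [0.4717, -0.2583, 0.1889]
tcp_rot: [-180.0, -0.0, 70.8]
wrist_force: [-0.3, 0.1, -4.3]
opening: 0.0238
grasp_force: 108.6
time: 21.8
ee_pos: [0.4716, -0.2584, 0.1303]
tcp_rot: [180.0, 0.0, 70.8]
wrist_force: [0.3, -0.6, -3.8]
opening: 0.0239
grasp_force: 108.6
[  8 153 298] [360.5  83.2] [ 0.5209 -0.1875] [0.0224 0.0834]
[ 43  23 580] [551.5 139.1] [ 0.6282 -0.2593] [0.1477 0.0521]
[ 27  26 532] [493.8 158.1] [ 0.5895 -0.2594] [0.1112 0.039 ]
[ 26  25 515] [430.6 181.7] [ 0.5464 -0.2612] [0.0713 0.0226]
[  39   38 1158] [472.8 209.6] [ 0.5693 -0.2898] [0.1025 0.0035]
[ 25  24 463] [525.1 206.7] [ 0.6043 -0.2998] [0.1389 0.0059]
[ 25  23 443] [428.1 241.1] [ 0.5348 -0.3025] [ 0.0744 -0.0201]
[ 24  22 399] [484.3 254.7] [ 0.5706 -0.3264] [ 0.1162 -0.0305]
[ 18  48 533] [632.6 382.2] [ 0.6778 -0.4986] [ 0.2753 -0.1562]
now [ 0.4716 -0.2584  0.1303] [1.7998e+02 1.0000e-02 7.0840e+01] t 21.85 op 0.0238 gf 108.7 F [ 0.4  0.7 -4.2] tq [0.03 0.27 0.01]
shift now-axes mm [-0.4 -0.1 18.3] after-turn axes [-0.4 -0.1 18.3] turn [0.02 0.01 0.  ]
row 20 [(475, 154, 125), (476, 
[... 2628 characters left out ...]
), (132, 152, 78), (134, 71, 83), (150, 86, 119), (151, 119, 182), (167, 182, 169), (168, 169, 137), (169, 137, 158), (170, 158, 180), (185, 175, 162), (186, 162, 141), (187, 141, 129), (188, 129, 140), (189, 140, 169), (190, 169, 183), (198, 174, 153), (208, 132, 180), (217, 177, 141)]
col 580 [(94, 153, 142)]
0.052 [[372.4, 129.1], [431.6, 130.1], [475.3, 131.0], [573.2, 133.5]]
0.04 [[371.4, 147.0], [429.7, 147.9], [472.8, 148.6], [569.5, 150.7]]
-0.04 [[365.3, 253.3], [418.1, 253.6], [457.2, 253.8], [545.6, 253.8]]
-0.052 [[364.4, 267.4], [416.4, 267.7], [455.0, 267.8], [542.2, 267.6]]
plate [[366.1, 8.1], [362.2, 100.1], [580.5, 17.2], [564.3, 105.3]] post [[516.0, 26.7], [473.1, 39.8]]
```

```bash
python3 -m handwheel '[{"tx":-0.0008,"ty":0.0002,"tz":0,"ax":0,"ay":0,"az":0,"jaw":-1},{"tx":0,"ty":0,"tz":0.003,"ax":0,"ay":0,"az":0,"jaw":-1},{"tx":0,"ty":0,"tz":0.002,"ax":0,"ay":0,"az":0,"jaw":-1},{"tx":0,"ty":0,"tz":0.0015,"ax":0,"ay":0,"az":0,"jaw":-1},{"tx":0,"ty":0,"tz":0.001,"ax":0,"ay":0,"az":0,"jaw":-1},{"tx":0,"ty":0,"tz":0.001,"ax":0,"ay":0,"az":0,"jaw":-1},{"tx":0,"ty":0,"tz":0.0015,"ax":0,"ay":0,"az":0,"jaw":-1},{"tx":0,"ty":0,"tz":0.0025,"ax":0,"ay":0,"az":0,"jaw":-1},{"tx":0,"ty":0,"tz":0.003,"ax":0,"ay":0,"az":0,"jaw":-1},{"tx":0,"ty":0,"tz":0.0025,"ax":0,"ay":0,"az":0,"jaw":-1}]'; python3 spots.py .073 -19.8 pics/w10.png;python3 plan.py .4714 -.2587 .112 70.84
```

```text
time: 23.1
ee_pos: [0.4714, -0.2591, 0.1118]
tcp_rot: [-180.0, -0.0, 70.8]
wrist_force: [0.2, 0.3, -2.1]
opening: 0.0235
grasp_force: 109.1
[  9 160 363] [363.6  80.9] [ 0.5218 -0.1874] [0.0233 0.0845]
[ 53  24 818] [567. 142.] [ 0.6318 -0.2618] [0.152  0.0517]
[ 28  27 590] [502.4 161.8] [ 0.5901 -0.2609] [0.1125 0.0385]
[ 27  26 564] [436.1 186.3] [ 0.5467 -0.2627] [0.0722 0.0221]
[  41   40 1257] [479.9 215.4] [ 0.5696 -0.2916] [0.1036 0.0027]
[ 26  25 492] [534.9 212.3] [ 0.6052 -0.3017] [0.1405 0.0052]
[ 26  24 474] [433.1 248.4] [ 0.5349 -0.3045] [ 0.0753 -0.0212]
[ 25  22 442] [491.8 262.5] [ 0.5712 -0.3288] [ 0.1176 -0.0318]
[ 36  28 469] [543.2 270.2] [ 0.6053 -0.3476] [ 0.1561 -0.0379]
now [ 0.4713 -0.259   0.1114] [-1.7996e+02 -1.0000e-02  7.0840e+01] t 23.15 op 0.0238 gf 109.1 F [-0.1 -0.9 -2.8] tq [-0.01  0.04 -0.04]
shift now-axes mm [ 0.4  0.  -0.6] after-turn axes [ 0.4  0.  -0.6] turn [-0.04 -0.01  0.  ]
```

```bash
python3 -m handwheel '[{"tx":0.0001,"ty":-0.006,"tz":0,"ax":0,"ay":0,"az":0,"jaw":-1},{"tx":0.0002,"ty":-0.015,"tz":0,"ax":0,"ay":0,"az":0,"jaw":-1},{"tx":0.0002,"ty":-0.02,"tz":0,"ax":0,"ay":0,"az":0,"jaw":-1},{"tx":0.0002,"ty":-0.02,"tz":0,"ax":0,"ay":0,"az":0,"jaw":-1},{"tx":0.0002,"ty":-0.02,"tz":0,"ax":0,"ay":0,"az":0,"jaw":-1},{"tx":0.0002,"ty":-0.02,"tz":0,"ax":0,"ay":0,"az":0,"jaw":-1},{"tx":0.0002,"ty":-0.02,"tz":0,"ax":0,"ay":0,"az":0,"jaw":-1},{"tx":0.0002,"ty":-0.02,"tz":0,"ax":0,"ay":0,"az":0,"jaw":-1},{"tx":0.0002,"ty":-0.015,"tz":0,"ax":0,"ay":0,"az":0,"jaw":-1},{"tx":0.0001,"ty":-0.01,"tz":0,"ax":0,"ay":0,"az":0,"jaw":-1}]'; python3 spots.py .073 -19.8 pics/w11.png;python3 plan.py .3991 .0255 .150 85.4
```

```text
time: 24.4
ee_pos: [0.3144, -0.2027, 0.1122]
tcp_rot: [180.0, 0.0, 70.8]
wrist_force: [-0.4, 0.1, -2.7]
opening: 0.0238
grasp_force: 108.9
[ 18  16 254] [631.2   7.2] [ 0.5241 -0.1398] [0.1767 0.1302]
[  46   41 1018] [617.2 147.4] [ 0.5073 -0.2198] [0.1879 0.0492]
[ 16  38 310] [634.  386.5] [ 0.5147 -0.4362] [ 0.2682 -0.1519]
now [ 0.3138 -0.2024  0.1123] [1.800e+02 1.000e-02 7.083e+01] t 24.45 op 0.024 gf 109.0 F [ 0.8 -1.3 -0.6] tq [-0.01 -0.06 -0.02]
shift now-axes mm [243.3   5.7 -37.7] after-turn axes [234.   66.7 -37.7] turn [ 0.000e+00  1.000e-02 -1.457e+01]
```

```bash
python3 -m handwheel '[{"tx":0,"ty":0,"tz":-0.0189,"ax":0,"ay":0,"az":0,"jaw":-1},{"tx":0.0033,"ty":0,"tz":-0.0189,"ax":0,"ay":0,"az":0,"jaw":-1},{"tx":0.04,"ty":0.001,"tz":0,"ax":0,"ay":0,"az":0,"jaw":-1},{"tx":0.04,"ty":0.001,"tz":0,"ax":0,"ay":0,"az":0,"jaw":-1},{"tx":0.04,"ty":0.001,"tz":0,"ax":0,"ay":0,"az":0,"jaw":-1},{"tx":0.04,"ty":0.001,"tz":0,"ax":0,"ay":0,"az":0,"jaw":-1},{"tx":0.04,"ty":0.001,"tz":0,"ax":0,"ay":0,"az":0,"jaw":-1},{"tx":0.04,"ty":0.0007,"tz":0,"ax":0,"ay":0,"az":0,"jaw":-1},{"tx":0,"ty":0,"tz":0,"ax":0,"ay":0,"az":-7.3,"jaw":-1},{"tx":0,"ty":0,"tz":0,"ax":0,"ay":0,"az":-7.3,"jaw":-1}]'; python3 -m handwheel '[{"tx":0,"ty":0,"tz":0,"ax":0,"ay":0,"az":0,"jaw":-1},{"tx":0,"ty":0,"tz":0.02,"ax":0,"ay":0,"az":0,"jaw":-1},{"tx":0,"ty":0,"tz":0.02,"ax":0,"ay":0,"az":0,"jaw":-1},{"tx":0,"ty":0,"tz":0.015,"ax":0,"ay":0,"az":0,"jaw":-1},{"tx":0,"ty":0,"tz":0.01,"ax":0,"ay":0,"az":0,"jaw":-1},{"tx":0,"ty":0,"tz":0.007,"ax":0,"ay":0,"az":0,"jaw":-1},{"tx":0,"ty":0,"tz":0,"ax":0,"ay":0,"az":0,"jaw":-1},{"tx":0,"ty":0,"tz":0,"ax":0,"ay":0,"az":0,"jaw":-1},{"tx":0,"ty":0,"tz":0,"ax":0,"ay":0,"az":0,"jaw":-1},{"tx":0,"ty":0,"tz":0,"ax":0,"ay":0,"az":0,"jaw":-1}]'; python3 - <<'E'
from h import *
c=snap('wrist'); save(c,'pics/w12.png',s=1.25)
E
python3 plan.py .3991 .0255 .063 85.4
```

```text
time: 25.7
ee_pos: [0.4007, 0.0257, 0.1497]
tcp_rot: [-180.0, 0.0, 85.8]
wrist_force: [0.7, 0.6, -2.3]
opening: 0.0239
grasp_force: 109.1
time: 26.95
ee_pos: [0.4006, 0.025, 0.0782]
tcp_rot: [180.0, -0.0, 85.4]
wrist_force: [0.2, -0.1, -1.5]
opening: 0.024
grasp_force: 108.9
now [0.4006 0.025  0.0781] [179.98  -0.    85.44] t 27.0 op 0.0238 gf 108.9 F [ 0.3 -0.3 -2.2] tq [-0.02  0.09 -0.01]
shift now-axes mm [ 0.4 -1.5 15.1] after-turn axes [ 0.4 -1.5 15.1] turn [ 0.02 -0.    0.04]
```

View pics/w12.png

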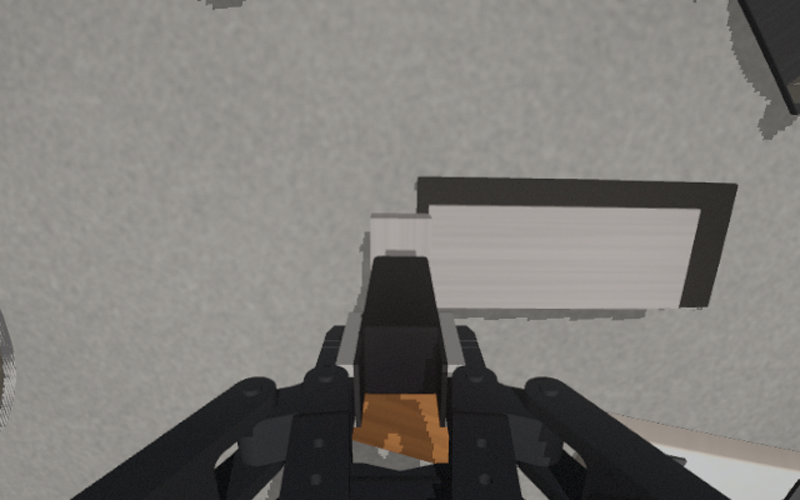

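The view shows the blade just above the mat. The mat corners are at (417,178), (737,184) and (709,306), and the blade tip at (700,209)/(681,307).

```bash
python3 - <<'E'
from h import *
c=load('pics/w12.npz'); p=lambda q,z:px2w(c,(np.array(q,float)+.5)/1.25-.5,z)[:,:2]
m=p([[417,178],[737,184],[709,306.5]],.004); ang=lambda v:np.degrees(np.arctan2(v[1],v[0]))
print(m.round(4).tolist(),np.linalg.norm(m[1]-m[0]),np.linalg.norm(m[2]-m[1]),ang(m[1]-m[0]),ang(m[1]-m[2])-90)
mc=(m[0]+m[2])/2
b=p([[700,209],[679,308],[430,206]],.0224); print(b.round(4).tolist(),ang(b[0]-b[2]),np.linalg.norm(b[0]-b[1]))
a=np.radians(-5.2);u=np.array([np.cos(a),np.sin(a)]);n=np.array([-u[1],u[0]])
bc=(b[0]+b[1])/2-.06*u; print('mat c',mc,'lifter o',bc,'need u,n',(mc-bc)@u,(mc-bc)@n)
E
```

```text
[[0.4127, 0.068], [0.6007, 0.051], [0.595, -0.028]] 0.18874823289000933 0.07913016039469616 -5.187158223135232 -4.158557775808902
[[0.5664, 0.0425], [0.5619, -0.0171], [0.4181, 0.0554]] -4.96275821239314 0.0598100976288279
mat c [0.50383493 0.02003306] lifter o [0.5043926  0.01812817] need u,n -0.0007280197206111188 0.0018465061453085052
```

```bash
python3 -m handwheel '[{"tx":0.0018,"ty":-0.0007,"tz":0.005,"ax":0,"ay":0,"az":0,"jaw":-1},{"tx":0,"ty":0,"tz":0.005,"ax":0,"ay":0,"az":0,"jaw":-1},{"tx":0,"ty":0,"tz":0.003,"ax":0,"ay":0,"az":0,"jaw":-1},{"tx":0,"ty":0,"tz":0.0018,"ax":0,"ay":0,"az":0,"jaw":-1},{"tx":0,"ty":0,"tz":0,"ax":0,"ay":0,"az":0,"jaw":-1},{"tx":0,"ty":0,"tz":0,"ax":0,"ay":0,"az":0,"jaw":-0.2},{"tx":0,"ty":0,"tz":0,"ax":0,"ay":0,"az":0,"jaw":0.4},{"tx":0,"ty":0,"tz":0,"ax":0,"ay":0,"az":0,"jaw":1},{"tx":0,"ty":0,"tz":0,"ax":0,"ay":0,"az":0,"jaw":1},{"tx":0,"ty":0,"tz":0,"ax":0,"ay":0,"az":0,"jaw":1}]' 30; python3 -m handwheel '[{"tx":0,"ty":0,"tz":0,"ax":0,"ay":0,"az":0,"jaw":1},{"tx":0,"ty":0,"tz":0,"ax":0,"ay":0,"az":0,"jaw":1},{"tx":0,"ty":0,"tz":-0.01,"ax":0,"ay":0,"az":0,"jaw":1},{"tx":0,"ty":0,"tz":-0.02,"ax":0,"ay":0,"az":0,"jaw":1},{"tx":0,"ty":0,"tz":-0.025,"ax":0,"ay":0,"az":0,"jaw":1},{"tx":0,"ty":0,"tz":-0.025,"ax":0,"ay":0,"az":0,"jaw":1},{"tx":0,"ty":0,"tz":-0.025,"ax":0,"ay":0,"az":0,"jaw":1},{"tx":0,"ty":0,"tz":-0.025,"ax":0,"ay":0,"az":0,"jaw":1},{"tx":0,"ty":0,"tz":0,"ax":0,"ay":0,"az":0,"jaw":1},{"tx":0,"ty":0,"tz":0,"ax":0,"ay":0,"az":0,"jaw":1}]'; python3 plan.py .6220 -.1340 .19 70.5; python3 - <<'E'
from h import *
for n in('wrist','top'):
    c=snap(n); save(c,f'pics/{n}13.png')
E
```

```text
time: 28.25
ee_pos: [0.3999, 0.0268, 0.0631]
tcp_rot: [180.0, -0.0, 85.4]
wrist_force: [0.2, 0.5, -0.5]
opening: 0.0854
grasp_force: 0.0
time: 29.5
ee_pos: [0.3998, 0.0268, 0.1927]
tcp_rot: [-180.0, 0.0, 85.4]
wrist_force: [-0.2, -0.3, -0.6]
opening: 0.0853
grasp_force: 0.0
now [0.3998 0.0268 0.1927] [-179.98    0.     85.44] t 29.5 op 0.0853 gf 0.0 F [-0.2 -0.3 -0.6] tq [ 0.05 -0.01 -0.  ]
shift now-axes mm [-142.7  234.3    2.7] after-turn axes [-77.5 263.1   2.7] turn [-0.02  0.   14.94]
```

```bash
python3 -m handwheel '[{"tx":0,"ty":0,"tz":0,"ax":0,"ay":0,"az":0,"jaw":-1},{"tx":-0.0245,"ty":0.0395,"tz":0,"ax":0,"ay":0,"az":0,"jaw":-1},{"tx":-0.0245,"ty":0.0395,"tz":0,"ax":0,"ay":0,"az":0,"jaw":-1},{"tx":-0.0245,"ty":0.0395,"tz":0,"ax":0,"ay":0,"az":0,"jaw":-1},{"tx":-0.0245,"ty":0.0395,"tz":0,"ax":0,"ay":0,"az":0,"jaw":-1},{"tx":-0.0245,"ty":0.0395,"tz":0,"ax":0,"ay":0,"az":0,"jaw":-1},{"tx":-0.0245,"ty":0.0392,"tz":0,"ax":0,"ay":0,"az":0,"jaw":-1},{"tx":0,"ty":0,"tz":0,"ax":0,"ay":0,"az":7.6,"jaw":-1},{"tx":0,"ty":0,"tz":0,"ax":0,"ay":0,"az":7.6,"jaw":-1},{"tx":0,"ty":0,"tz":0,"ax":0,"ay":0,"az":0,"jaw":-1}]' 30; python3 plan.py .6241 -.1386 .072 70.2; python3 - <<'E'
from h import *
c=load('pics/wrist13.npz'); im=c['im'].astype(int)
a=np.radians(-5.1);Rz=np.array([[np.cos(a),-np.sin(a)],[np.sin(a),np.cos(a)]])
def prof(P0,P1,z,k=60):
    P=np.array([np.r_[Rz@p+[.5038,.020],z] for p in np.linspace(P0,P1,k)]); q=w2px(c,P).round().astype(int)
    v=[int(im[b,a_,0]) if 0<=a_<640 and 0<=b<400 else -1 for a_,b in q]
    t=np.linspace(0,1,k); return [(np.round(np.array(P0)+(np.array(P1)-P0)*t[i],3).tolist(),v[i-1],v[i]) for i in range(1,k) if abs(v[i]-v[i-1])>40]
for y in(-.02,.02): print('long',prof([0,y],[.12,y],.006,121))
for x in(-.06,0,.05): print('across',prof([x,-.06],[x,.06],.006,121))
E
```

```text
time: 30.85
ee_pos: [0.6241, -0.1386, 0.1923]
tcp_rot: [-179.9, 0.0, 70.3]
wrist_force: [-0.3, 0.2, -0.4]
opening: -0.0002
grasp_force: 0.0
now [ 0.6241 -0.1386  0.1923] [-1.7993e+02  1.0000e-02  7.0280e+01] t 30.85 op -0.0002 gf 0.0 F [-0.3  0.2 -0.4] tq [ 0.06 -0.02  0.02]
shift now-axes mm [  0.    0.2 120.3] after-turn axes [ -0.    0.  120.3] turn [-0.07  0.01  0.08]
long [([0.06, -0.02], 151, 107), ([0.061, -0.02], 107, 50), ([0.093, -0.02], 49, 101)]
long [([0.061, 0.02], 128, 70), ([0.094, 0.02], 51, 119)]
across [([-0.06, -0.039], 133, 92), ([-0.06, -0.031], 44, 107), ([-0.06, -0.03], 107, 160), ([-0.06, 0.03], 118, 52), ([-0.06, 0.041], 49, 94)]
across [([0.0, -0.039], 126, 63), ([0.0, -0.032], 49, 93), ([0.0, -0.031], 93, 146), ([0.0, 0.029], 150, 99), ([0.0, 0.03], 99, 53), ([0.0, 0.042], 82, 134)]
across [([0.05, -0.039], 129, 86), ([0.05, -0.031], 69, 129), ([0.05, 0.029], 155, 77), ([0.05, 0.041], 94, 144)]
```

```bash
python3 -m handwheel '[{"tx":0,"ty":0,"tz":0.024,"ax":0,"ay":0,"az":0,"jaw":-1},{"tx":0,"ty":0,"tz":0.024,"ax":0,"ay":0,"az":0,"jaw":-1},{"tx":0,"ty":0,"tz":0.024,"ax":0,"ay":0,"az":0,"jaw":-1},{"tx":0,"ty":0,"tz":0.024,"ax":0,"ay":0,"az":0,"jaw":-1},{"tx":0,"ty":0,"tz":0.024,"ax":0,"ay":0,"az":0,"jaw":-1},{"tx":-0.005,"ty":0,"tz":0,"ax":0,"ay":0,"az":0,"jaw":-1},{"tx":-0.005,"ty":0,"tz":0,"ax":0,"ay":0,"az":0,"jaw":-1},{"tx":-0.005,"ty":0,"tz":0,"ax":0,"ay":0,"az":0,"jaw":-1},{"tx":-0.005,"ty":0,"tz":0,"ax":0,"ay":0,"az":0,"jaw":-1},{"tx":0,"ty":0,"tz":0,"ax":0,"ay":0,"az":0,"jaw":-1}]'; python3 plan.py .6146 -.1649 .072 70.2; python3 - <<'E'
from h import *
c=load('pics/top13.npz'); im=c['im']; g=cv2.cvtColor(im,cv2.COLOR_RGB2GRAY)
q=w2px(c,[[.5693,-.291,.073]])[0]; x,y=q.round().astype(int); print(q)
r=cv2.resize(g[y-25:y+25,x-25:x+25],None,fx=4,fy=4,interpolation=2)
n,l,s,ce=cv2.connectedComponentsWithStats((r<120).astype(np.uint8))
for i in range(1,n):
    if s[i,4]>60: print(s[i],px2w(c,(ce[i]+.5)/4-.5+[x-25,y-25],.073)[0,:2].round(4))
E
```

```text
time: 32.1
ee_pos: [0.6174, -0.1579, 0.0735]
tcp_rot: [180.0, -0.0, 70.2]
wrist_force: [-0.2, -0.6, 0.2]
opening: -0.0001
grasp_force: 0.0
now [ 0.6174 -0.1579  0.0735] [179.97  -0.    70.21] t 32.1 op -0.0001 gf 0.0 F [-0.2 -0.6  0.2] tq [-0.   -0.01 -0.05]
shift now-axes mm [-7.6 -0.3  1.5] after-turn axes [-7.6 -0.3  1.5] turn [ 0.03 -0.    0.01]
[415.14088375 178.80853153]
[ 55   5  32  38 623] [ 0.6353 -0.2643]
[ 162   43   38   54 1163] [ 0.5986 -0.3589]
[107  48  20  19 289] [ 0.6065 -0.3035]
[  0  60  33  32 738] [ 0.5877 -0.2177]
[ 58  64  20  19 286] [ 0.5914 -0.2624]
[ 89  84  32  31 777] [ 0.5708 -0.2933]
[140  89  19  19 294] [ 0.5726 -0.3303]
[   0  108   43   68 1212] [ 0.5295 -0.2272]
[ 60 116  20  19 296] [ 0.548  -0.2643]
[110 131  21  20 305] [ 0.536 -0.306]
[ 112  145   59   55 1720] [ 0.5038 -0.3231]
[ 41 179  51  21 188] [ 0.4946 -0.2613]
```

```bash
python3 -m handwheel '[{"tx":-0.003,"ty":0,"tz":0.001,"ax":0,"ay":0,"az":0,"jaw":-1},{"tx":-0.004,"ty":0,"tz":0,"ax":0,"ay":0,"az":0,"jaw":-1},{"tx":-0.006,"ty":0,"tz":0,"ax":0,"ay":0,"az":0,"jaw":-1},{"tx":-0.010,"ty":0,"tz":0,"ax":0,"ay":0,"az":0,"jaw":-1},{"tx":-0.013,"ty":0,"tz":0,"ax":0,"ay":0,"az":0,"jaw":-1},{"tx":-0.014,"ty":0,"tz":0,"ax":0,"ay":0,"az":0,"jaw":-1},{"tx":-0.014,"ty":0,"tz":0,"ax":0,"ay":0,"az":0,"jaw":-1},{"tx":-0.012,"ty":0,"tz":0,"ax":0,"ay":0,"az":0,"jaw":-1},{"tx":-0.009,"ty":0,"tz":0,"ax":0,"ay":0,"az":0,"jaw":-1},{"tx":-0.005,"ty":0,"tz":0,"ax":0,"ay":0,"az":0,"jaw":-1}]'; python3 -m handwheel '[{"tx":-0.003,"ty":0,"tz":0,"ax":0,"ay":0,"az":0,"jaw":-1},{"tx":-0.003,"ty":0,"tz":0,"ax":0,"ay":0,"az":0,"jaw":-1},{"tx":-0.003,"ty":0,"tz":0,"ax":0,"ay":0,"az":0,"jaw":-1},{"tx":-0.002,"ty":0,"tz":0,"ax":0,"ay":0,"az":0,"jaw":-1},{"tx":-0.001,"ty":0,"tz":0,"ax":0,"ay":0,"az":0,"jaw":-1},{"tx":-0.001,"ty":0,"tz":0,"ax":0,"ay":0,"az":0,"jaw":-1},{"tx":-0.001,"ty":0,"tz":0,"ax":0,"ay":0,"az":0,"jaw":-1},{"tx":-0.001,"ty":0,"tz":0,"ax":0,"ay":0,"az":0,"jaw":-1},{"tx":-0.001,"ty":0,"tz":0,"ax":0,"ay":0,"az":0,"jaw":-1},{"tx":0,"ty":0,"tz":0,"ax":0,"ay":0,"az":0,"jaw":-1}]';  python3 plan.py .5780 -.266 .072 70.2
```

```text
time: 33.35
ee_pos: [0.5868, -0.2427, 0.0722]
tcp_rot: [180.0, 0.0, 70.2]
wrist_force: [0.3, 3.0, 2.1]
opening: 0.0001
grasp_force: 1.7
time: 34.6
ee_pos: [0.5815, -0.2572, 0.0721]
tcp_rot: [180.0, 0.0, 70.2]
wrist_force: [1.3, 2.4, 2.1]
opening: -0.0001
grasp_force: 1.5
now [ 0.5815 -0.2572  0.0721] [1.800e+02 1.000e-02 7.024e+01] t 34.6 op -0.0001 gf 1.5 F [1.3 2.4 2.1] tq [ 0.32 -0.2   0.03]
shift now-axes mm [-9.5 -0.4  0.1] after-turn axes [-9.5 -0.3  0.1] turn [0.   0.01 0.04]
```

```bash
python3 -m handwheel '[{"tx":-0.001,"ty":0,"tz":0,"ax":0,"ay":0,"az":0,"jaw":-1},{"tx":-0.001,"ty":0,"tz":0,"ax":0,"ay":0,"az":0,"jaw":-1},{"tx":-0.001,"ty":0,"tz":0,"ax":0,"ay":0,"az":0,"jaw":-1},{"tx":-0.001,"ty":0,"tz":0,"ax":0,"ay":0,"az":0,"jaw":-1},{"tx":-0.001,"ty":0,"tz":0,"ax":0,"ay":0,"az":0,"jaw":-1},{"tx":-0.0005,"ty":0,"tz":0,"ax":0,"ay":0,"az":0,"jaw":-1},{"tx":-0.0005,"ty":0,"tz":0,"ax":0,"ay":0,"az":0,"jaw":-1},{"tx":-0.0005,"ty":0,"tz":0,"ax":0,"ay":0,"az":0,"jaw":-1},{"tx":-0.0005,"ty":0,"tz":0,"ax":0,"ay":0,"az":0,"jaw":-1},{"tx":0,"ty":0,"tz":0,"ax":0,"ay":0,"az":0,"jaw":-1}]';  python3 plan.py .5780 -.266 .072 70.2
```

```text
time: 35.85
ee_pos: [0.5792, -0.2637, 0.0721]
tcp_rot: [180.0, 0.0, 70.2]
wrist_force: [0.3, 2.1, 3.2]
opening: 0.0003
grasp_force: 1.7
now [ 0.5792 -0.2637  0.0721] [180.     0.    70.24] t 35.85 op 0.0003 gf 1.7 F [0.3 2.1 3.2] tq [ 0.44 -0.16  0.01]
shift now-axes mm [-2.5 -0.4  0.1] after-turn axes [-2.5 -0.4  0.1] turn [0.   0.   0.04]
```

```bash
python3 -m handwheel '[{"tx":-0.0005,"ty":0,"tz":0,"ax":0,"ay":0,"az":0,"jaw":-1},{"tx":-0.0005,"ty":0,"tz":0,"ax":0,"ay":0,"az":0,"jaw":-1},{"tx":-0.0005,"ty":0,"tz":0,"ax":0,"ay":0,"az":0,"jaw":-1},{"tx":-0.0005,"ty":0,"tz":0,"ax":0,"ay":0,"az":0,"jaw":-1},{"tx":-0.0005,"ty":0,"tz":0,"ax":0,"ay":0,"az":0,"jaw":-1},{"tx":-0.0005,"ty":0,"tz":0,"ax":0,"ay":0,"az":0,"jaw":-1},{"tx":-0.0005,"ty":0,"tz":0,"ax":0,"ay":0,"az":0,"jaw":-1},{"tx":0,"ty":0,"tz":0,"ax":0,"ay":0,"az":0,"jaw":-1},{"tx":0,"ty":0,"tz":0,"ax":0,"ay":0,"az":0,"jaw":-1},{"tx":0,"ty":0,"tz":0,"ax":0,"ay":0,"az":0,"jaw":-1}]';  python3 plan.py .5780 -.266 .072 70.2
```

```text
time: 37.1
ee_pos: [0.578, -0.2669, 0.0721]
tcp_rot: [-180.0, -0.0, 70.2]
wrist_force: [0.3, 2.9, 3.2]
opening: 0.0002
grasp_force: 2.2
now [ 0.578  -0.2669  0.0721] [-180.     -0.     70.25] t 37.1 op 0.0002 gf 2.2 F [0.3 2.9 3.2] tq [ 0.67 -0.18  0.03]
shift now-axes mm [ 0.8 -0.3  0.1] after-turn axes [ 0.8 -0.3  0.1] turn [-0.   -0.    0.05]
```

```bash
python3 -m handwheel '[{"tx":-0.0004,"ty":0,"tz":0,"ax":0,"ay":0,"az":0,"jaw":-1},{"tx":-0.0004,"ty":0,"tz":0,"ax":0,"ay":0,"az":0,"jaw":-1},{"tx":-0.0004,"ty":0,"tz":0,"ax":0,"ay":0,"az":0,"jaw":-1},{"tx":-0.0004,"ty":0,"tz":0,"ax":0,"ay":0,"az":0,"jaw":-1},{"tx":-0.0004,"ty":0,"tz":0,"ax":0,"ay":0,"az":0,"jaw":-1},{"tx":-0.0004,"ty":0,"tz":0,"ax":0,"ay":0,"az":0,"jaw":-1},{"tx":-0.0004,"ty":0,"tz":0,"ax":0,"ay":0,"az":0,"jaw":-1},{"tx":0,"ty":0,"tz":0,"ax":0,"ay":0,"az":0,"jaw":-1},{"tx":0,"ty":0,"tz":0,"ax":0,"ay":0,"az":0,"jaw":-1},{"tx":0,"ty":0,"tz":0,"ax":0,"ay":0,"az":0,"jaw":-1}]';  python3 plan.py .5780 -.266 .072 70.2
```

```text
time: 38.35
ee_pos: [0.5778, -0.2675, 0.0721]
tcp_rot: [-180.0, -0.2, 70.3]
wrist_force: [4.0, 11.4, 3.4]
opening: 0.0003
grasp_force: 6.1
now [ 0.5778 -0.2675  0.0721] [-180.     -0.21   70.34] t 38.35 op 0.0003 gf 6.1 F [ 4.  11.4  3.4] tq [ 2.7  -0.91 -0.02]
shift now-axes mm [ 1.5 -0.3  0.1] after-turn axes [ 1.5 -0.3  0.1] turn [-0.   -0.21  0.14]
```

The force has risen to 12 N and the travel has ended where the stop was expected, so I'm backing off.

```bash
python3 -m handwheel '[{"tx":0.003,"ty":0,"tz":0,"ax":0,"ay":0,"az":0,"jaw":-1},{"tx":0.01,"ty":0,"tz":0,"ax":0,"ay":0,"az":0,"jaw":-1},{"tx":0.02,"ty":0,"tz":0,"ax":0,"ay":0,"az":0,"jaw":-1},{"tx":0.025,"ty":0,"tz":0,"ax":0,"ay":0,"az":0,"jaw":-1},{"tx":0.025,"ty":0,"tz":0,"ax":0,"ay":0,"az":0,"jaw":-1},{"tx":0,"ty":0,"tz":-0.03,"ax":0,"ay":0,"az":0,"jaw":-1},{"tx":0,"ty":0,"tz":-0.03,"ax":0,"ay":0,"az":0,"jaw":-1},{"tx":0,"ty":0,"tz":-0.03,"ax":0,"ay":0,"az":0,"jaw":-1},{"tx":0,"ty":0,"tz":-0.03,"ax":0,"ay":0,"az":0,"jaw":-1},{"tx":0,"ty":0,"tz":0,"ax":0,"ay":0,"az":0,"jaw":-1}]';  python3 plan.py .5780 -.266 .072 70.2; python3 - <<'E'
from h import *
c=snap('top'); save(c,'pics/top14.png'); g=cv2.cvtColor(c['color'],cv2.COLOR_RGB2GRAY)
# expected: gear in top frame moved by travel along -n from (.5709,-.2933); post from (.6061,-.1867)
t=.108; n=np.array([.3387,.9409]); G=np.array([.5709,-.2933])-t*n; P=np.array([.6061,-.1867])-t*n
for nm,p,z in(('gear',G,.073),('post',P,.1)):
    x,y=w2px(c,[[*p,z]])[0].round().astype(int); r=cv2.resize(g[y-20:y+20,x-20:x+20],None,fx=4,fy=4,interpolation=2)
    k,l,s,ce=cv2.connectedComponentsWithStats((r<(120 if nm=='gear' else 60)).astype(np.uint8)); print(nm,p.round(4))
    for i in range(1,k):
        if s[i,4]>100: print(s[i,2:],px2w(c,(ce[i]+.5)/4-.5+[x-20,y-20],z)[0,:2].round(4))
E
```

```text
time: 39.6
ee_pos: [0.6062, -0.1909, 0.1945]
tcp_rot: [179.8, 0.0, 70.3]
wrist_force: [0.8, 0.3, -0.3]
opening: 0.0002
grasp_force: 0.0
now [ 0.6062 -0.1909  0.1945] [1.7978e+02 1.0000e-02 7.0270e+01] t 39.6 op 0.0002 gf 0.0 F [ 0.8  0.3 -0.3] tq [ 0.01 -0.03 -0.  ]
shift now-axes mm [-80.2  -1.7 122.6] after-turn axes [-80.2  -1.1 122.5] turn [0.22 0.01 0.07]
gear [ 0.5343 -0.3949]
[  69  160 4754] [ 0.5337 -0.351 ]
[  99  108 6423] [ 0.5557 -0.4254]
[ 41  29 765] [ 0.4999 -0.4052]
[ 19  13 163] [ 0.5092 -0.4448]
[  53   39 1047] [ 0.4839 -0.4271]
post [ 0.5695 -0.2883]
```

```bash
python3 - <<'E'
from h import *
a=np.radians(-19.8);u=np.array([np.cos(a),np.sin(a)]);nn=np.array([-u[1],u[0]])
for nm in('wrist','side'):
    c=snap(nm); save(c,f'pics/{nm}15.png'); g=cv2.cvtColor(c['color'],cv2.COLOR_RGB2GRAY)
    seat=np.array([.5693,-.291])-.108*nn
    print(nm,'exp seat',w2px(c,[[*seat,.073],[*(seat+.112*nn),.1]]).round(1).tolist(),'gear spots:')
    k,l,s,ce=cv2.connectedComponentsWithStats((g<100).astype(np.uint8))
    for i in range(1,k):
        w=px2w(c,ce[i],.073)[0,:2]
        if s[i,4]>25 and np.linalg.norm(w-seat)<.13: print(s[i],ce[i].round(1),np.round([(w-seat)@u,(w-seat)@nn],4))
E
```

```text
wrist exp seat [[320.3, 375.8], [320.5, 303.2]] gear spots:
[    7   120   633   280 45717] [325.  348.3] [0.0049 0.0375]
side exp seat [[386.2, 153.6], [359.7, 153.4]] gear spots:
[356 151  34  22 261] [369.9 162.1] [-0.023   0.0858]
[402 159  10   7  49] [407.3 162.2] [-0.0821 -0.0206]
```

```bash
python3 -m handwheel '[{"tx":0.02,"ty":-0.02,"tz":-0.01,"ax":0,"ay":0,"az":0,"jaw":-1},{"tx":0.02,"ty":-0.03,"tz":-0.01,"ax":0,"ay":0,"az":0,"jaw":-1},{"tx":0.02,"ty":-0.03,"tz":-0.01,"ax":0,"ay":0,"az":0,"jaw":-1},{"tx":0.02,"ty":-0.03,"tz":-0.01,"ax":0,"ay":0,"az":0,"jaw":-1},{"tx":0.02,"ty":-0.03,"tz":0,"ax":0,"ay":0,"az":0,"jaw":-1},{"tx":0.02,"ty":-0.03,"tz":0,"ax":0,"ay":0,"az":0,"jaw":-1},{"tx":0.02,"ty":-0.02,"tz":0,"ax":0,"ay":0,"az":0,"jaw":-1},{"tx":0,"ty":0,"tz":0,"ax":0,"ay":0,"az":0,"jaw":-1},{"tx":0,"ty":0,"tz":0,"ax":0,"ay":0,"az":0,"jaw":-1},{"tx":0,"ty":0,"tz":0,"ax":0,"ay":0,"az":0,"jaw":-1}]'; python3 - <<'E'
from h import *
a=np.radians(-19.8);u=np.array([np.cos(a),np.sin(a)]);nn=np.array([-u[1],u[0]])
for nm in('top','side'):
    c=snap(nm); save(c,f'pics/{nm}16.png'); g=cv2.cvtColor(c['color'],cv2.COLOR_RGB2GRAY)
    seat=np.array([.5693,-.291])-.108*nn
    x,y=w2px(c,[[*seat,.073]])[0].round().astype(int);print(nm,x,y)
    r=cv2.resize(g[y-35:y+35,x-45:x+45],None,fx=4,fy=4,interpolation=2)
    for th in (70,115):
      k,l,s,ce=cv2.connectedComponentsWithStats((r<th).astype(np.uint8))
      for i in range(1,k):
        q=(ce[i]+.5)/4-.5+[x-45,y-35]
        if 100<s[i,4]<3000: print(th,s[i].tolist(),q.round(1),*[np.round([(w-seat)@u,(w-seat)@nn],4) for w in(px2w(c,q,.073)[0,:2],px2w(c,q,.1)[0,:2])])
E
```

```text
time: 41.0
ee_pos: [0.4738, 0.0039, 0.2315]
tcp_rot: [-180.0, 0.0, 70.2]
wrist_force: [0.0, -0.3, 0.1]
opening: 0.0002
grasp_force: 0.0
top 446 191
70 [0, 14, 16, 11, 103] [402.4 160.3] [0.0431 0.1688] [0.0354 0.1719]
70 [18, 22, 24, 16, 166] [408.2 162.7] [0.0428 0.1479] [0.035  0.1514]
70 [336, 23, 24, 48, 857] [488.  167.7] [ 0.1262 -0.1078] [ 0.1169 -0.0994]
70 [132, 48, 19, 29, 214] [436.  170.5] [0.0522 0.0526] [0.0443 0.058 ]
70 [35, 73, 37, 35, 890] [414.1 178.2] [0.0007 0.1121] [-0.0063  0.1163]
70 [170, 127, 20, 23, 332] [445.7 190.2] [0.0016 0.0004] [-0.0054  0.0068]
70 [88, 159, 24, 44, 453] [425.3 201.3] [-0.0583  0.0513] [-0.0641  0.0567]
70 [331, 185, 29, 61, 1153] [487.8 210.7] [-0.0115 -0.1532] [-0.0182 -0.1439]
70 [192, 214, 21, 28, 389] [450.8 212.5] [-0.062 -0.04 ] [-0.0678 -0.0329]
70 [225, 233, 65, 32, 479] [463.9 217.6] [-0.0622 -0.086 ] [-0.0679 -0.078 ]
70 [338, 261, 22, 16, 227] [488.3 222.6] [-0.0481 -0.1674] [-0.0541 -0.1579]
115 [0, 9, 48, 32, 758] [406.3 161.6] [0.0436 0.1551] [0.0359 0.1585]
115 [334, 21, 26, 53, 1019] [487.8 167.6] [ 0.126  -0.1071] [ 
[... 795 characters left out ...]
8, 183, 72, 1604] [422.3 216.9] [-0.1103  0.043 ] [-0.1151  0.0485]
115 [326, 251, 34, 29, 710] [487.  221.8] [-0.0472 -0.1624] [-0.0532 -0.153 ]
115 [7, 271, 31, 9, 179] [406.2 224.7] [-0.1538  0.0838] [-0.1578  0.0886]
side 386 154
70 [63, 132, 130, 82, 2768] [368.3 162. ] [-0.0201  0.09  ] [-0.0613  0.1241]
70 [247, 162, 34, 25, 534] [406.9 162.3] [-0.0821 -0.0191] [-0.1209  0.0192]
115 [173, 135, 19, 7, 111] [386.1 153.1] [ 0.0032 -0.0019] [-0.0389  0.0357]
115 [242, 159, 43, 32, 846] [406.9 162.3] [-0.0823 -0.0187] [-0.1211  0.0196]
115 [109, 175, 230, 79, 1659] [395.1 172.9] [-0.1198  0.0617] [-0.1571  0.0969]
115 [0, 244, 101, 36, 648] [353.2 183.9] [-0.1124  0.2155] [-0.15    0.2446]
```

```bash
python3 - <<'E'
from h import *
c=load('pics/top16.npz'); g=cv2.cvtColor(c['im'],cv2.COLOR_RGB2GRAY).astype(np.float32)
a=np.radians(-19.8);u=np.array([np.cos(a),np.sin(a)]);n=np.array([-u[1],u[0]])
o=np.array([.5709,-.2933])-.106*n
for lat in(.043,.046,.049,-.043,-.046):
    t=np.arange(-.1,.1,.004); P=np.array([[*(o+x*u+lat*n),.067] for x in t]); q=w2px(c,P).astype(np.float32)
    v=cv2.remap(g,q[:,:1].copy(),q[:,1:].copy(),1)[:,0]; print(lat,' '.join('%d:%d'%(x*1e3,k) for x,k in zip(t,v)))
E
```

```text
0.043 -100:188 -96:187 -92:189 -88:188 -83:138 -79:102 -75:101 -71:62 -67:72 -63:81 -59:76 -55:79 -51:74 -47:96 -43:103 -39:99 -35:155 -31:178 -27:181 -23:183 -19:185 -15:183 -11:186 -7:187 -3:184 0:182 4:162 8:131 12:130 16:155 20:180 24:184 28:183 32:179 36:178 40:174 44:129 48:95 52:89 56:83 60:80 64:98 68:144 72:185 76:189 80:188 84:173 88:142 92:130 96:130
0.046 -100:187 -96:188 -92:187 -88:187 -83:149 -79:116 -75:97 -71:49 -67:63 -63:71 -59:67 -55:70 -51:69 -47:73 -43:70 -39:105 -35:160 -31:151 -27:164 -23:179 -19:185 -15:185 -11:185 -7:186 -3:184 0:186 4:179 8:168 12:167 16:178 20:182 24:182 28:179 32:164 36:151 40:165 44:121 48:78 52:71 56:70 60:71 64:85 68:134 72:181 76:188 80:188 84:175 88:141 92:128 96:130
0.049 -100:188 -96:189 -92:189 -88:186 -83:145 -79:123 -75:102 -71:46 -67:64 -63:66 -59:69 -55:68 -51:69 -47:69 -43:69 -39:105 -35:155 -31:125 -27:136 -23:167 -19:182 -15:184 -11:186 -7:185 -3:185 0:185 4:184 8:180 12:180 16:183 20:179 24:176 28:178 32:145 36:100 40:124 44:102 48:71 52:65 56:67 60:68 64:82 68:133 72:182 76:190 80:188 84:171 88:137 92:128 96:128
-0.043 -100:189 -96:188 -92:190 -88:185 -83:147 -79:123 -75:100 -71:44 -67:61 -63:66 -59:68 -55:66 -51:82 -47:109 -43:97 -39:122 -35:178 -31:182 -27:183 -23:183 -19:184 -15:184 -11:185 -7:186 -3:185 0:185 4:184 8:161 12:101 16:41 20:44 24:69 28:77 32:83 36:88 40:89 44:95 48:105 52:111 56:114 60:114 64:113 68:112 72:114 76:114 80:116 84:117 88:117 92:118 96:119
-0.046 -100:189 -96:189 -92:189 -88:186 -83:153 -79:112 -75:101 -71:55 -67:61 -63:67 -59:70 -55:68 -51:67 -47:78 -43:92 -39:128 -35:166 -31:175 -27:180 -23:182 -19:185 -15:184 -11:183 -7:184 -3:184 0:186 4:183 8:179 12:151 16:67 20:49 24:69 28:73 32:80 36:84 40:82 44:89 48:101 52:110 56:117 60:117 64:115 68:111 72:111 76:112 80:114 84:117 88:116 92:117 96:117
```

```bash
python3 -c "
from workcell import workorder; print(workorder.job_done())"
```

```text
the job is handed in; nothing more can be done
None
```

The job is handed in at about 41 s of the 64 s. The wheel is flat and within about 2 mm of centre on the carriage rails, the lifter is back on the middle of its mat to within about 2 mm, and the carriage is pushed in until it met firm resistance (12 N) where the stop should be.

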